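# Pin the lens mounts to the optical rail and start the laser

## Task

Build up the beam line and start the laser. Set every loose lens mount astride the optical rail at a free station of its own, its tongue lying over that station's blue lug on the robot's side, and lock it with a pin from the rack pushed fully home through tongue and lug. Only when all the loose mounts are pinned, press the blue, the green and then the yellow key of the control box, one at a time and each right down; keep off the red stop button, leave the spare pins standing in the rack and do not disturb the other things on the table.

Things in the scene. Friction and masses are not known exactly. Their poses are not given: they have to be found in the camera images.
- rail: Fixed aluminium rail, 460 mm along y, 40 mm wide (x), 30 mm high; its shoulders slope from 24 mm height to the 32 mm wide flat top. Origin: centre of its underside; z up. On its -x (robot) side are four blue lugs at y = -165, -55, 55, 165 mm. The one at y = -165 is taken: a finished, pinned lens mount 112 mm high is fixed there as part of the rail, and shows how the others must look.
- station1 (a point): Centre of the 10 mm hole in a free lug, at the lug's top (18 mm above the table); axes as the rail's; in the rail's frame x = -60, y = -55 mm. The lug is 34 mm wide (y), 8 mm thick and ends 74 mm from the rail's centre line.
- station2 (a point): The same for the free lug at y = 55 mm in the rail's frame.
- station3 (a point): The same for the free lug at y = 165 mm in the rail's frame. A mount at a station has its origin on the rail's centre line, 60 mm along the rail's +x from the lug's hole and 20 mm above the table, axes as the rail's.
- mount1: Loose lens mount. Aluminium saddle: plate 55 x 70 mm (x, y), top 20 mm above the origin, on two cheeks 10 mm deep with a 43 mm gap along x, which straddle the rail. A tongue 30 mm wide, 8 mm thick, level with the cheeks' feet, runs out to x = -74 mm; 10 mm upright hole at x = -60, y = 0. Origin: saddle centre at the level of the feet (0 on the table, 20 mm high on the rail); z up.
- mount2: Loose lens mount like mount1. On the plate, over the origin, a dark square post holder 24 x 24 mm, 20 to 54 mm above the origin (grip it here, fingers closing along y); above it a black lens ring 36 mm across in x, 12 mm thick in y, from 56 to 92 mm. 0.25 to 0.42 kg.
- mount3: Loose lens mount like mount1. Two or three of the mounts are present; an absent one reads None from the start. On the rail the tongue lies 2 mm above the lug (tongue top 28 mm above the table); the mount stays movable along the rail until pinned.
- rack: Fixed dark steel pin rack: a 40 x 190 mm shelf (x, y), 10 mm thick, its top 40 mm above the table, on a foot 52 mm wide along x. Four holes on its y axis at y = -67.5, -22.5, 22.5 and 67.5 mm, a pin standing in each. Origin: centre of its underside, on the table; z up.
- pin1: Loose lock pin, 45 g: steel shank 8 mm across, 24 mm long, its lowest 8 mm tapered to a 3 mm tip; then a flange 22 mm across and 3 mm thick; then an orange handle 16 mm across, 27 to 63 mm above the tip, with a small steel button to 68 mm. Origin: the tip; z along the pin to the handle.
- pin2: Lock pin like pin1. In the rack its flange rests on the shelf and the tip is 16 mm above the table; fully home through tongue and lug its flange rests on the tongue and the tip is 4 mm above the table.
- pin3: Lock pin like pin1. Any pin fits any mount, one each; the rest are spares.
- pin4: Lock pin like pin1.
- control: Fixed laser control box, 115 x 200 mm (x, y), 47 mm high, with three keys and a red stop button in a row on its top, at x = -18 mm: blue at y = 78, green at y = 34, yellow at y = -10, red stop (34 mm across) at y = -68 mm. The tops of all four, when up, are 68 mm above the table. Origin: centre of its underside, on the table; z up.
- key_blue (a joint): Travel of the blue start key (24 mm across): 0 up, 0.006 m fully down; springs back; about 5 N holds it fully down.
- key_green (a joint): Travel of the green start key (24 mm across): 0 up, 0.006 m fully down; springs back; about 5 N holds it fully down.
- key_yellow (a joint): Travel of the yellow start key (24 mm across): 0 up, 0.006 m fully down; springs back; about 5 N holds it fully down.
- stop_red (a joint): Travel of the red stop button: 0 up, 0.006 m fully down. Not to be pressed.
- reel: Bystander: brown ring-shaped wire reel, 104 mm across, 28 mm high, lying at the right by the laser. Origin: centre of its underside.
- lens_case: Bystander: small black case 75 x 55 x 24 mm (x, y, z), lying among the mounts. Origin: centre of its underside.
- wrench: Bystander: steel wrench 150 mm long lying behind the rail, along its x axis.
- screwdriver: Bystander: screwdriver with a green handle lying behind the rail, along its x axis.
- cleaner: Bystander: amber bottle 40 mm across, 85 mm high, beyond the rail's left end. Origin: centre of its underside.
- mug: Bystander: white mug 76 mm across, 90 mm high, behind the rail. Origin: centre of its underside.
- spare_post: Bystander: dark steel post 25 mm across, 70 mm high, standing at the left. Origin: centre of its underside.

How it is judged:
On the way, in this order (a step that is already met when the one before it is completed fails the run):
1. every loose mount sits on the rail at a free station and is locked by a pin fully home through its tongue and the lug (height (world z) of mount1 between 0.0165 and 0.0235 m and angle between each of mount1, mount2, mount3's own z axis and vertical below 0.06 rad and ((x of station1 in the frame of mount1 between -0.064 and -0.056 m and y of station1 in the frame of mount1 between -0.004 and 0.004 m) or (x of station2 in the frame of mount1 between -0.064 and -0.056 m and y of station2 in the frame of mount1 between -0.004 and 0.004 m) or (x of station3 in the frame of mount1 between -0.064 and -0.056 m and y of station3 in the frame of mount1 between -0.004 and 0.004 m)) and ((x of pin1 in the frame of mount1 between -0.064 and -0.056 m and y of pin1 in the frame of mount1 between -0.004 and 0.004 m and height (world z) of pin1 below 0.0075 m and angle between pin1's own z axis and vertical below 0.15 rad) or (x of pin2 in the frame of mount1 between -0.064 and -0.056 m and y of pin2 in the frame of mount1 between -0.004 and 0.004 m and height (world z) of pin2 below 0.0075 m and angle between pin2's own z axis and vertical below 0.15 rad) or (x of pin3 in the frame of mount1 between -0.064 and -0.056 m and y of pin3 in the frame of mount1 between -0.004 and 0.004 m and height (world z) of pin3 below 0.0075 m and angle between pin3's own z axis and vertical below 0.15 rad) or (x of pin4 in the frame of mount1 between -0.064 and -0.056 m and y of pin4 in the frame of mount1 between -0.004 and 0.004 m and height (world z) of pin4 below 0.0075 m and angle between pin4's own z axis and vertical below 0.15 rad)) and height (world z) of mount2 between 0.0165 and 0.0235 m and ((x of station1 in the frame of mount2 between -0.064 and -0.056 m and y of station1 in the frame of mount2 between -0.004 and 0.004 m) or (x of station2 in the frame of mount2 between -0.064 and -0.056 m and y of station2 in the frame of mount2 between -0.004 and 0.004 m) or (x of station3 in the frame of mount2 between -0.064 and -0.056 m and y of station3 in the frame of mount2 between -0.004 and 0.004 m)) and ((x of pin1 in the frame of mount2 between -0.064 and -0.056 m and y of pin1 in the frame of mount2 between -0.004 and 0.004 m and height (world z) of pin1 below 0.0075 m and angle between pin1's own z axis and vertical below 0.15 rad) or (x of pin2 in the frame of mount2 between -0.064 and -0.056 m and y of pin2 in the frame of mount2 between -0.004 and 0.004 m and height (world z) of pin2 below 0.0075 m and angle between pin2's own z axis and vertical below 0.15 rad) or (x of pin3 in the frame of mount2 between -0.064 and -0.056 m and y of pin3 in the frame of mount2 between -0.004 and 0.004 m and height (world z) of pin3 below 0.0075 m and angle between pin3's own z axis and vertical below 0.15 rad) or (x of pin4 in the frame of mount2 between -0.064 and -0.056 m and y of pin4 in the frame of mount2 between -0.004 and 0.004 m and height (world z) of pin4 below 0.0075 m and angle between pin4's own z axis and vertical below 0.15 rad)) and height (world z) of mount3 between 0.0165 and 0.0235 m and ((x of station1 in the frame of mount3 between -0.064 and -0.056 m and y of station1 in the frame of mount3 between -0.004 and 0.004 m) or (x of station2 in the frame of mount3 between -0.064 and -0.056 m and y of station2 in the frame of mount3 between -0.004 and 0.004 m) or (x of station3 in the frame of mount3 between -0.064 and -0.056 m and y of station3 in the frame of mount3 between -0.004 and 0.004 m)) and ((x of pin1 in the frame of mount3 between -0.064 and -0.056 m and y of pin1 in the frame of mount3 between -0.004 and 0.004 m and height (world z) of pin1 below 0.0075 m and angle between pin1's own z axis and vertical below 0.15 rad) or (x of pin2 in the frame of mount3 between -0.064 and -0.056 m and y of pin2 in the frame of mount3 between -0.004 and 0.004 m and height (world z) of pin2 below 0.0075 m and angle between pin2's own z axis and vertical below 0.15 rad) or (x of pin3 in the frame of mount3 between -0.064 and -0.056 m and y of pin3 in the frame of mount3 between -0.004 and 0.004 m and height (world z) of pin3 below 0.0075 m and angle between pin3's own z axis and vertical below 0.15 rad) or (x of pin4 in the frame of mount3 between -0.064 and -0.056 m and y of pin4 in the frame of mount3 between -0.004 and 0.004 m and height (world z) of pin4 below 0.0075 m and angle between pin4's own z axis and vertical below 0.15 rad))), for 0.2 s.
2. then the blue key is pressed right down (value of joint key_blue above 0.0045 m), for 0.05 s.
3. then the green key is pressed right down (value of joint key_green above 0.0045 m), for 0.05 s.
4. then the yellow key is pressed right down (value of joint key_yellow above 0.0045 m), for 0.05 s.
At the end, for the whole second after the job is handed in: Each loose mount sits upright on the rail, its hole within 4 mm of a free lug's, a pin upright through both (tip under 7.5 mm above the table); the other pins stand in the rack, the keys are up and all is at rest (all of step 1 and value of joint each of key_blue, key_green, key_yellow below 0.0015 m and ((height (world z) of pin1 below 0.0075 m and angle between pin1's own z axis and vertical below 0.15 rad and (horizontal distance between pin1 and station1 below 0.005 m or horizontal distance between pin1 and station2 below 0.005 m or horizontal distance between pin1 and station3 below 0.005 m)) or (z of pin1 in the frame of rack between 0.013 and 0.019 m and horizontal distance between pin1 and rack below 0.08 m and angle between pin1's own z axis and vertical below 0.15 rad)) and ((height (world z) of pin2 below 0.0075 m and angle between pin2's own z axis and vertical below 0.15 rad and (horizontal distance between pin2 and station1 below 0.005 m or horizontal distance between pin2 and station2 below 0.005 m or horizontal distance between pin2 and station3 below 0.005 m)) or (z of pin2 in the frame of rack between 0.013 and 0.019 m and horizontal distance between pin2 and rack below 0.08 m and angle between pin2's own z axis and vertical below 0.15 rad)) and ((height (world z) of pin3 below 0.0075 m and angle between pin3's own z axis and vertical below 0.15 rad and (horizontal distance between pin3 and station1 below 0.005 m or horizontal distance between pin3 and station2 below 0.005 m or horizontal distance between pin3 and station3 below 0.005 m)) or (z of pin3 in the frame of rack between 0.013 and 0.019 m and horizontal distance between pin3 and rack below 0.08 m and angle between pin3's own z axis and vertical below 0.15 rad)) and ((height (world z) of pin4 below 0.0075 m and angle between pin4's own z axis and vertical below 0.15 rad and (horizontal distance between pin4 and station1 below 0.005 m or horizontal distance between pin4 and station2 below 0.005 m or horizontal distance between pin4 and station3 below 0.005 m)) or (z of pin4 in the frame of rack between 0.013 and 0.019 m and horizontal distance between pin4 and rack below 0.08 m and angle between pin4's own z axis and vertical below 0.15 rad)) and linear speed of each of mount1, mount2, mount3, pin1, pin2, pin3, pin4 below 0.02 m/s); the robot touches nothing.
It fails at once if the red stop button is pressed (value of joint stop_red above 0.003 m).
It fails at once if two keys are down at once (value of joint each of key_blue, key_green above 0.003 m or value of joint each of key_green, key_yellow above 0.003 m or value of joint each of key_blue, key_yellow above 0.003 m).
It fails at once if a start key is pressed while a loose mount is not yet pinned (value of joint any of key_blue, key_green, key_yellow above 0.003 m and not (((horizontal distance between pin1 and mount1 between 0.054 and 0.066 m and height (world z) of pin1 below 0.0105 m) or (horizontal distance between pin2 and mount1 between 0.054 and 0.066 m and height (world z) of pin2 below 0.0105 m) or (horizontal distance between pin3 and mount1 between 0.054 and 0.066 m and height (world z) of pin3 below 0.0105 m) or (horizontal distance between pin4 and mount1 between 0.054 and 0.066 m and height (world z) of pin4 below 0.0105 m)) and ((horizontal distance between pin1 and mount2 between 0.054 and 0.066 m and height (world z) of pin1 below 0.0105 m) or (horizontal distance between pin2 and mount2 between 0.054 and 0.066 m and height (world z) of pin2 below 0.0105 m) or (horizontal distance between pin3 and mount2 between 0.054 and 0.066 m and height (world z) of pin3 below 0.0105 m) or (horizontal distance between pin4 and mount2 between 0.054 and 0.066 m and height (world z) of pin4 below 0.0105 m)) and ((horizontal distance between pin1 and mount3 between 0.054 and 0.066 m and height (world z) of pin1 below 0.0105 m) or (horizontal distance between pin2 and mount3 between 0.054 and 0.066 m and height (world z) of pin2 below 0.0105 m) or (horizontal distance between pin3 and mount3 between 0.054 and 0.066 m and height (world z) of pin3 below 0.0105 m) or (horizontal distance between pin4 and mount3 between 0.054 and 0.066 m and height (world z) of pin4 below 0.0105 m)))).
It fails at once if another thing on the table is shoved more than 40 mm (distance of any of screwdriver, reel, cleaner, lens_case, mug, spare_post, wrench from where it was at the start of the episode above 0.04 m).
Of mount1, mount2, mount3 only 2 to 3 are there at a start; the rules pass over those that are not, and their reading is None.
At some moment in a run one of mount1, mount2, mount3 may be knocked a few centimetres aside while the robot is not near it.
It also fails if it takes over 210 s, if anything falls off the work surface, if the arm or the gripper's body presses on something with over 40 N, if the wrist force passes 120 N, or if a joint passes its speed limit or range.

## Robot

A 6-joint arm with a two-finger parallel gripper is mounted at the origin on the work surface. World frame = base frame: x ahead of the robot, y to its left, z up, the work surface at z = 0. Lengths are in m, angles in rad, forces in N, time in s.
With the tool pointing down it reaches from about 0.3 to 0.775 m from the base axis. Payload 14.6 kg.
Tool frame: the origin (TCP) lies at the centre of the arm's flange, where the gripper is bolted on; the fingertips stand 199 mm ahead of it and the grasp point (between the pads) lies 180 mm ahead of it; x points along the fingers, y is the direction in which the jaws open and shut, and the axes are right-handed (so a half turn about x gives the same grasp; the last joint's range is limited). The gripper opens to 94 mm and grips with 3 to 60 N. Pads are 16 mm wide; open, the fingers measure 119 mm over their backs; the gripper's body (75 mm by 177 mm) begins 78 mm behind the grasp point.
Start: joints at [-1.288, 0.3, 1.521, -0, 1.321, -0.067], TCP at [0.188, -0.517, 0.405] pointing down, gripper open.
Joint ranges: [-3.03, 3.03], [-0.79, 2.21], [0.23, 2.52], [-1.04, 4.18], [0, 3.07], [-2.55, 2.55]. Speed limits (rad/s): [2.22, 2.22, 2.57, 3.14, 3.14, 3.14].

## Interface

Orientations are given as [roll, pitch, yaw] about the fixed x, y, z axes, in that order (R = Rz(yaw) Ry(pitch) Rx(roll)).
In Python, from cell import get_state, snapshot, calibration, close_job, recognise gives the robot as it stands. The module is installed in compiled form; this text tells all that it offers.
- The arm moves only by the tool arm_command, never from a script. Its argument "plan" is a list of rows, each a list of 4 numbers: the shift along the tool's x, y, z each as a share of 300 mm, from -1 to 1, then the turn about the tool's x as a share of 360 degrees, from -1 to 1. A call has 1 to 20 rows; each row is the pose to reach, as a shift and turn from the pose measured when the call began, along the tool's axes at that moment, turning the shorter way round; what a row does not reach only later rows make up. A row lasts 1/12 s, in which the tool goes at most 41.7 mm and 7.16 degrees, less where a joint would pass 70% of its speed; a pose out of reach is approached as far as the arm can. A call with a number of a shift or a turn outside -1 to 1 is refused whole. A call with a gripper value outside its range is refused whole. "jaw" is the opening, from 0 (shut) to 1 (fully open), set as the call begins (left out, the last holds). The fingers move at their own pace and stop on an object; "newtons" is the grip in N (left out, the last holds). Time passes only in rows, so rows that repeat a pose let the fingers close. It gives the time, the measured TCP pose, the force and the opening at its end, in the units of the state.
- get_state(): the state, without advancing time (a new reading comes with each control period).
- snapshot(name): name is "scene" or "side" or "wrist"; returns the picture (384x512x3 uint8, red, green, blue); there is no depth.
- calibration(name): a dict with "fx", "fy", "cx", "cy" (pixels), "k1" (the pictures are not rectified: a ray, as slopes to the right and down, at radius r is drawn at 1 + k1 r^2 times it, then the intrinsics apply), "view" (4x4, takes a point from world to camera coordinates); the wrist camera has in their place "tool_from_camera" (4x4, takes a point from camera to tool coordinates, whose origin is the TCP and whose axes are the tool frame's). Camera axes: x right, y down, z forward; pixel columns grow to the right and rows downward; lengths in m; the calibration is good to about 2 mm. A picture is of the moment at which its call begins: read the wrist's pose just before it. calibration takes no time and is no camera call.
- close_job(): hands the job in, once; it reports no verdict.
Trained networks look in the newest picture that a camera, given by its name, has taken for a name from the list of things; names that differ only in an ending like _2 or _b are one class to them, and where a whole thing is asked for, a point or a joint stands for the part that bears it (a point fixed in the world has none). Each returns a list of dicts, best first, with "p" (0 to 1); they miss things now and then, are a little off and sometimes report something else, mostly with a low value. They report only what shows in the picture. A call takes as long as a camera call.
- recognise(query, camera): "centre" ([column, row] in pixels, amid what is visible of it).
The state is a dict: "clock": time; "joint_pos": joint angles; "joint_velocities": joint speeds; "tau": joint torques, N m; "eef_pos": TCP position; "eef_rot": TCP orientation; "force": force on the tool from outside, world axes, zero at the start; "moment": the same for the moment, N m; "grip_width": opening from 0.0 (shut) to 1.0 (fully open).
Only numpy, scipy, OpenCV 4.12 (cv2) and the standard library are available. Lean on these libraries where they do the work, as an engineer would, in place of code of your own. Each camera call takes 0.05 s, during which the arm holds its last target. There are 200 camera calls.

## Working session

There is one attempt and no reset: what is moved stays moved. The work goes in short steps, Python scripts to look and compute and a tool call to move; the robot and the scene stay as the last step left them, time stands still between calls to the robot, and variables do not carry over. Pictures are saved under pics/ and viewed, about 12 in all and at most 16, crops included, and the job is handed in when it is done.

Besides the shell and the picture viewer there is one more tool, called as name(argument=value, ...) on one line, values as JSON. arm_command: Moves the arm, as the interface text tells. Shift numbers are shares of 300 mm and turn numbers shares of 360 degrees, none past 1 either way. Its arguments: {"type":"object","properties":{"plan":{"type":"array","items":{"type":"array","items":{"type":"number","minimum":-1,"maximum":1}}},"jaw":{"type":"number"},"newtons":{"type":"number"}},"required":["plan"]}

```bash
mkdir -p pics; python3 - <<'E'
from cell import *
import cv2
s=get_state();print(s)
for n in("scene","side","wrist"):
    im=snapshot(n);cv2.imwrite(f"pics/{n}0.png",im[:,:,::-1]);print(n,{k:(v if not hasattr(v,'tolist') else v) for k,v in calibration(n).items()})
a=cv2.imread("pics/scene0.png");b=cv2.imread("pics/side0.png")
for c in("scene","side"):
    for q in("mount1","rail","rack","pin1","control","lens_case","key_blue","station1"):
        try: print(c,q,[(round(d["p"],2),[round(float(x)) for x in d["centre"]]) for d in recognise(q,c)])
        except Exception as e: print(c,q,e)
E
```

```text
{'clock': 0.0, 'joint_pos': array([-1.28761352e+00,  3.00472138e-01,  1.52159609e+00, -3.70365540e-06,
        1.32070552e+00, -6.65839528e-02]), 'joint_velocities': array([-0.00124936,  0.00092382, -0.0024645 ,  0.00181129,  0.00019761,
        0.00025393]), 'tau': array([-3.56851167e-03, -5.31807232e+01, -3.52739775e+01,  7.06488127e-02,
        2.42927636e-02, -9.69820371e-05]), 'eef_pos': array([ 0.18846843, -0.51666214,  0.40407928]), 'eef_rot': array([-1.63434298,  1.56961523,  1.85701736]), 'force': array([-0.4467684 , -0.09753012,  0.58019306]), 'moment': array([-0.02800213, -0.00280459, -0.01302905]), 'grip_width': 0.9974080820022213}
scene {'fx': 413.92007811452254, 'fy': 413.92007811452254, 'cx': 248.62749443839232, 'cy': 195.6579780568258, 'k1': -0.018436763916095094, 'view': array([[ 0.03655041,  0.99926147,  0.01185638, -0.09812581],
       [ 0.73098213, -0.01864373, -0.68214188, -0.37277379],
       [-0.68141705,  0.03359936, -0.73112371,  1.71115689],
       [ 0.        ,  0.        ,  0.        ,  1.        ]])}
side {'fx': 437.1035749391706, 'fy': 437.1035749391706,
[... 813 characters left out ...]
  1.00000000e+00]])}
scene mount1 [(0.97, [319, 164]), (0.88, [343, 197])]
scene rail [(0.94, [228, 226])]
scene rack [(0.89, [206, 173]), (0.46, [228, 226])]
scene pin1 [(0.63, [197, 164]), (0.44, [185, 161])]
scene control [(0.89, [127, 180]), (0.58, [315, 191])]
scene lens_case [(0.76, [314, 191])]
scene key_blue []
scene station1 [(0.77, [228, 224])]
side mount1 [(0.82, [168, 272]), (0.63, [228, 289])]
side rail [(0.86, [239, 186])]
side rack [(0.56, [320, 210])]
side pin1 [(0.57, [341, 194]), (0.45, [329, 192]), (0.4, [302, 205]), (0.31, [158, 209])]
side control [(0.8, [353, 167])]
side lens_case [(0.81, [209, 256])]
side key_blue [(0.38, [358, 168])]
side station1 [(0.76, [242, 189])]
```

View pics/scene0.png

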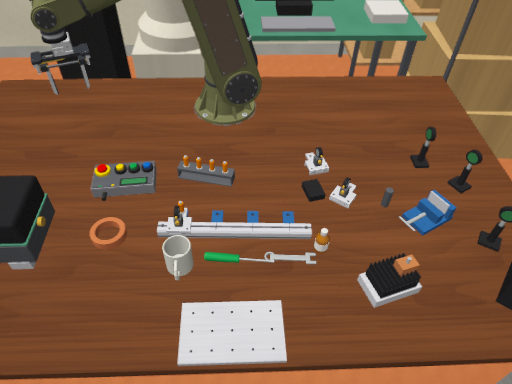

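View pics/side0.png

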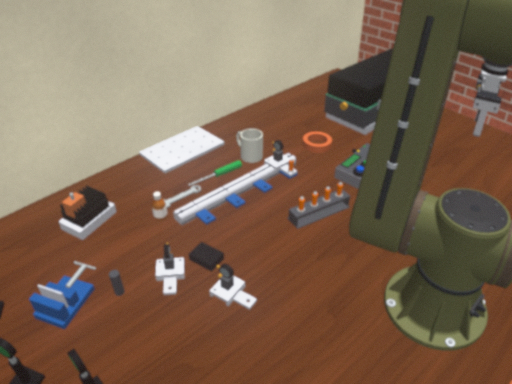

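```bash
cat > h.py <<'E'
from cell import *
import numpy as np, cv2
from scipy.spatial.transform import Rotation as Ro
def pose():
    s=get_state(); return np.array(s["eef_pos"]),Ro.from_euler("xyz",s["eef_rot"]).as_matrix()
def wcam():
    p,R=pose(); T=np.eye(4);T[:3,:3]=R;T[:3,3]=p
    return np.linalg.inv(T@calibration("wrist")["tool_from_camera"])
def K(c): return np.array([[c["fx"],0,c["cx"]],[0,c["fy"],c["cy"]],[0,0,1]]),np.array([c["k1"],0,0,0,0.])
def p2w(name,uv,z,V=None):
    c=calibration(name);V=c["view"] if V is None else V;k,d=K(c)
    n=cv2.undistortPoints(np.array(uv,float).reshape(-1,1,2),k,d).reshape(-1,2)
    R=V[:3,:3];o=-R.T@V[:3,3];r=np.c_[n,np.ones(len(n))]@R
    return o+r*((z-o[2])/r[:,2])[:,None]
def w2p(name,P,V=None):
    c=calibration(name);V=c["view"] if V is None else V;k,d=K(c)
    return cv2.projectPoints(np.array(P,float).reshape(-1,3),cv2.Rodrigues(V[:3,:3])[0],V[:3,3],k,d)[0].reshape(-1,2)
def row(P,ang=None,grasp=True):
    """shift+turn row to bring grasp point (or TCP) to P, jaw axis at ang (deg, mod 180)"""
    p,R=pose();P=np.array(P,float)
    tcp=P-R[:,0]*0.18 if grasp else P
    sh=R.T@(tcp-p)/0.3
    cur=np.degrees(np.arctan2(R[1,1],R[0,1]));j6=np.degrees(get_state()["joint_pos"][5]);t=0
    if ang is not None:
        t=-((ang-cur+90)%180-90)  # tool x down: + turn = - yaw
    print("row",np.round(sh,4),"turn",round(t/360,4),"| jaw now",round(cur,2),"j6",round(j6,1),"steps",np.ceil(max(np.linalg.norm(sh)*300/41.7,abs(t)/7.16)))
def look(name,fn):
    V=wcam() if name=="wrist" else calibration(name)["view"]
    im=snapshot(name);cv2.imwrite(f"pics/{fn}.png",im[:,:,::-1]);np.save(f"pics/{fn}.npy",V);return im,V
def rec(q,c): return [(round(d["p"],2),np.round(d["centre"],1)) for d in recognise(q,c)]
E
python3 - <<'E'
from h import *
print("mounts",p2w("scene",[[319,164],[343,197]],.03), p2w("side",[[228,289],[168,272]],.03))
print("rack ends",p2w("scene",[[185,161],[197,164],[211,166],[225,168]],.068))
print("rail",p2w("scene",[[159,229],[311,229],[217,216],[252,216],[288,217]],.02))
print("keys",p2w("scene",[[147,167],[134,168],[120,168],[102,170]],.068))
row([0.47,0.12,0.60],None,False)
E
```

```text
mounts [[0.39657838 0.32678801 0.03      ]
 [0.55353627 0.38016127 0.03      ]] [[0.3651045  0.3322552  0.03      ]
 [0.50626256 0.40493342 0.03      ]]
rack ends [[ 0.41240414 -0.12949782  0.068     ]
 [ 0.4280912  -0.08893182  0.068     ]
 [ 0.43890244 -0.04250072  0.068     ]
 [ 0.44961327  0.00352061  0.068     ]]
rail [[ 0.66042304 -0.19515053  0.02      ]
 [ 0.67277211  0.26148225  0.02      ]
 [ 0.61395677 -0.0221908   0.02      ]
 [ 0.61681572  0.08582951  0.02      ]
 [ 0.62381644  0.19683077  0.02      ]]
keys [[ 0.43858721 -0.2517669   0.068     ]
 [ 0.44232764 -0.29353057  0.068     ]
 [ 0.441187   -0.33917772  0.068     ]
 [ 0.44924425 -0.39593137  0.068     ]]
row [-0.6512 -1.6721 -1.6089] turn 0.0 | jaw now -69.96 j6 -3.8 steps 18.0
```

```bash
python3 - <<'E'
from h import *
row([0.32,-0.16,0.48],-90,False)
E
```

```text
row [-0.2512 -0.9667 -0.8193] turn 0.0557 | jaw now -69.96 j6 -3.8 steps 10.0
```

arm_command(plan=[[-0.25,-0.967,-0.82,0.0557],[-0.25,-0.967,-0.82,0.0557],[-0.25,-0.967,-0.82,0.0557],[-0.25,-0.967,-0.82,0.0557],[-0.25,-0.967,-0.82,0.0557],[-0.25,-0.967,-0.82,0.0557],[-0.25,-0.967,-0.82,0.0557],[-0.25,-0.967,-0.82,0.0557],[-0.25,-0.967,-0.82,0.0557],[-0.25,-0.967,-0.82,0.0557],[-0.25,-0.967,-0.82,0.0557],[-0.25,-0.967,-0.82,0.0557]])

```text
clock: 1.95
eef_pos: [0.3202, -0.1596, 0.4798]
eef_rot: [2.353, 1.57, -0.786]
force: [0.2, -0.9, 0.7]
grip_width: 1.001
```

```bash
python3 - <<'E'
from h import *
print(pose()[0]);row([0.46,0.13,0.50],-90,False)
E
```

```text
[ 0.32020938 -0.15955638  0.47978668]
row [-0.0676 -0.9643 -0.4678] turn 0.0003 | jaw now -89.89 j6 57.5 steps 8.0
```

arm_command(plan=[[-0.067,-0.964,-0.468,0],[-0.067,-0.964,-0.468,0],[-0.067,-0.964,-0.468,0],[-0.067,-0.964,-0.468,0],[-0.067,-0.964,-0.468,0],[-0.067,-0.964,-0.468,0],[-0.067,-0.964,-0.468,0],[-0.067,-0.964,-0.468,0],[-0.067,-0.964,-0.468,0],[-0.067,-0.964,-0.468,0]])

```text
clock: 2.78
eef_pos: [0.461, 0.1296, 0.4987]
eef_rot: [0.625, 1.569, -2.514]
force: [0.6, -1.1, 0.2]
grip_width: 0.998
```

```bash
python3 - <<'E'
from h import *
im,V=look("wrist","w1"); print(pose()[0])
cv2.imwrite("pics/w1b.png",cv2.resize(im[:,:,::-1],(800,600),interpolation=cv2.INTER_CUBIC))
for q in ("mount1","pin1","rail","rack","station1","lens_case"):print(q,rec(q,"wrist"))
E
```

```text
[0.46062388 0.12887784 0.49898799]
mount1 [(0.9, array([ 74. , 117.3])), (0.83, array([125.9, 211.5])), (0.47, array([368. , 193.8]))]
pin1 [(0.88, array([423.3, 211.6])), (0.84, array([371.8, 196.2])), (0.75, array([396.2, 200.5])), (0.59, array([337.6, 190.3])), (0.54, array([370.4, 186.8]))]
rail [(0.59, array([342.3,  22.7])), (0.45, array([492.1, 179.6])), (0.4, array([124.4, 211.9]))]
rack [(0.79, array([368.5, 185.3])), (0.24, array([ 74.3, 119.4]))]
station1 [(0.82, array([345.1,  24.2])), (0.64, array([339.2, 186.4]))]
lens_case [(0.77, array([141.7, 137.9]))]
```

View pics/w1b.png

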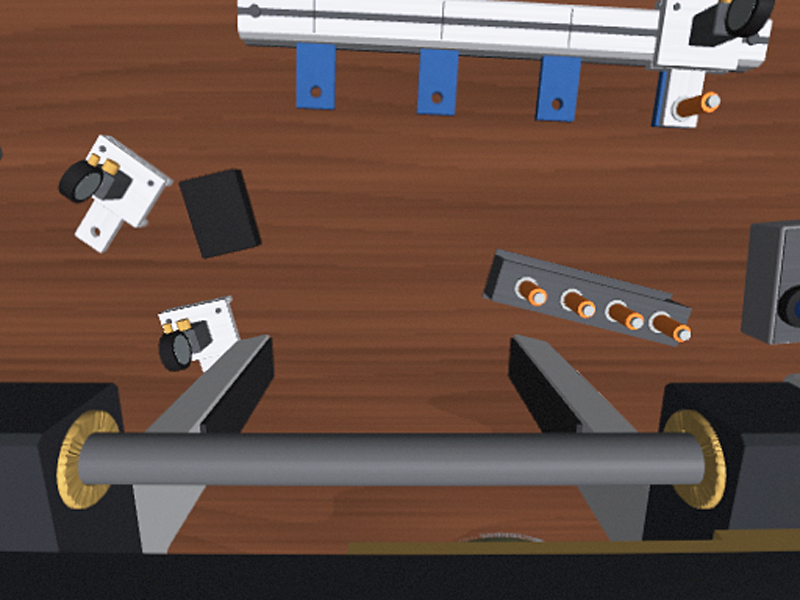

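```bash
python3 - <<'E'
from h import *
V=np.load("pics/w1.npy");s=1.5625
f=lambda uv,z:np.round(p2w("wrist",np.array(uv)/s,z,V),4)
L=f([[316,91],[437,98],[557,104]],.018);print("lugs",L, np.diff(L,axis=0), np.degrees(np.arctan2(-(L[0]-L[2])[0],(L[0]-L[2])[1])))
print("railtop ref",f([[314,12],[443,18],[571,24]],.030))
print("A hole",f([[96,232]],.008),"A plate corners",f([[104,136],[171,183]],.02))
print("B corners",f([[159,315],[230,298],[239,335]],.02))
print("flange",f([[525,288],[573,300],[618,313],[664,323]],.043))
print("button",f([[538,297],[587,310],[634,323],[684,334]],.084))
row([0.53,0.36,0.40],-90,False)
E
```

```text
lugs [[ 0.6098  0.1963  0.018 ]
 [ 0.604   0.0867  0.018 ]
 [ 0.5995 -0.023   0.018 ]] [[-0.0058 -0.1096  0.    ]
 [-0.0045 -0.1097  0.    ]] -2.6890704803578482
railtop ref [[ 0.671   0.1943  0.03  ]
 [ 0.6665  0.0841  0.03  ]
 [ 0.6626 -0.0261  0.03  ]]
A hole [[0.4816 0.4207 0.008 ]] A plate corners [[0.5712 0.3937 0.02  ]
 [0.5286 0.3354 0.02  ]]
B corners [[0.3997 0.3609 0.02  ]
 [0.4174 0.2879 0.02  ]
 [0.3789 0.2817 0.02  ]]
flange [[ 0.4331  0.0023  0.043 ]
 [ 0.4216 -0.044   0.043 ]
 [ 0.4089 -0.0884  0.043 ]
 [ 0.3991 -0.1342  0.043 ]]
button [[ 0.4342  0.0025  0.084 ]
 [ 0.4228 -0.0407  0.084 ]
 [ 0.4111 -0.0831  0.084 ]
 [ 0.4011 -0.1286  0.084 ]]
row [ 0.3333 -0.77   -0.2335] turn 0.0001 | jaw now -89.98 j6 101.3 steps 7.0
```

```bash
python3 - <<'E'
from h import *
p,R=pose();row([0.5285,0.383,0.36],51.5,False)
E
```

```text
row [ 0.4666 -0.8468 -0.2284] turn 0.107 | jaw now -89.98 j6 101.3 steps 8.0
```

arm_command(plan=[[0.467,-0.847,-0.228,-0.393],[0.467,-0.847,-0.228,-0.393],[0.467,-0.847,-0.228,-0.393],[0.467,-0.847,-0.228,-0.393],[0.467,-0.847,-0.228,-0.393],[0.467,-0.847,-0.228,-0.393],[0.467,-0.847,-0.228,-0.393],[0.467,-0.847,-0.228,-0.393],[0.467,-0.847,-0.228,-0.393],[0.467,-0.847,-0.228,-0.393],[0.467,-0.847,-0.228,-0.393],[0.467,-0.847,-0.228,-0.393],[0.467,-0.847,-0.228,-0.393],[0.467,-0.847,-0.228,-0.393],[0.467,-0.847,-0.228,-0.393],[0.467,-0.847,-0.228,-0.393],[0.467,-0.847,-0.228,-0.393],[0.467,-0.847,-0.228,-0.393],[0.467,-0.847,-0.228,-0.393],[0.467,-0.847,-0.228,-0.393]])

```text
clock: 4.8
eef_pos: [0.5285, 0.3826, 0.36]
eef_rot: [0.349, 1.57, -0.317]
force: [0.3, 0.2, -0.6]
grip_width: 0.998
```

```bash
sed -i 's/t=-((ang-cur+90)%180-90).*/t=-((ang-cur+180)%360-180)/' h.py; python3 - <<'E'
from h import *
im,V=look("wrist","w2"); print(pose()[0])
cv2.imwrite("pics/w2b.png",cv2.resize(im[:,:,::-1],(800,600),interpolation=cv2.INTER_CUBIC))
row([0.5285,0.383,0.36],51.5,False)
E
```

```text
[0.52858174 0.38257319 0.35999347]
row [-0.      0.001  -0.0011] turn 0.0018 | jaw now 52.15 j6 -19.5 steps 1.0
```

View pics/w2b.png

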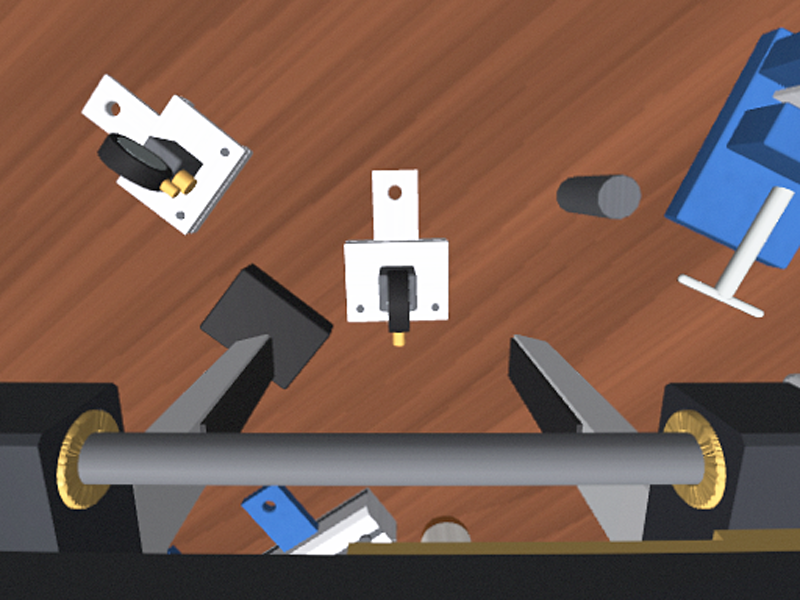

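```bash
python3 - <<'E'
from h import *
V=np.load("pics/w2.npy");s=1.5625
f=lambda uv,z:np.round(p2w("wrist",np.array(uv)/s,z,V),4)
print("A hole",f([[395,192]],.008));c=f([[344,241],[448,240],[346,321],[449,320]],.02);print(c,c.mean(0))
d=c[1]-c[0]+c[3]-c[2];print("y-axis dir",np.degrees(np.arctan2(d[1],d[0])))
print("B hole",f([[112,108]],.008));c=f([[183,97],[248,150],[187,234],[118,180]],.02);print(c,c.mean(0))
row([0.5285,0.3835,0.06],52,True)
E
```

```text
A hole [[0.4825 0.4223 0.008 ]]
[[0.4864 0.3755 0.02  ]
 [0.5291 0.431  0.02  ]
 [0.5306 0.341  0.02  ]
 [0.5746 0.3982 0.02  ]] [0.530175 0.386425 0.02    ]
y-axis dir 52.428951139155096
B hole [[0.3237 0.309  0.008 ]]
[[0.3529 0.3533 0.02  ]
 [0.4026 0.3641 0.02  ]
 [0.4174 0.2955 0.02  ]
 [0.3633 0.2842 0.02  ]] [0.38405  0.324275 0.02    ]
row [ 0.4     0.002  -0.0032] turn 0.0004 | jaw now 52.15 j6 -19.5 steps 3.0
```

```bash
python3 - <<'E'
from h import *
row([0.530,0.386,0.10],52.4);row([0.530,0.386,0.044],52.4)
E
```

```text
row [ 0.2666  0.0116 -0.0042] turn -0.0007 | jaw now 52.15 j6 -19.5 steps 2.0
row [ 0.4533  0.0116 -0.0044] turn -0.0007 | jaw now 52.15 j6 -19.5 steps 4.0
```

arm_command(plan=[[0.13,0.0116,-0.004,-0.0007],[0.2,0.0116,-0.004,-0.0007],[0.267,0.0116,-0.004,-0.0007],[0.3,0.0116,-0.004,-0.0007],[0.35,0.0116,-0.004,-0.0007],[0.4,0.0116,-0.004,-0.0007],[0.43,0.0116,-0.004,-0.0007],[0.453,0.0116,-0.004,-0.0007],[0.453,0.0116,-0.004,-0.0007]], jaw=0.6, newtons=25)

```text
clock: 5.6
eef_pos: [0.5299, 0.3858, 0.2232]
eef_rot: [-0.974, 1.57, -1.631]
force: [0.6, 0.2, 0.6]
grip_width: 0.6
```

arm_command(plan=[[0,0,0,0],[0,0,0,0],[0,0,0,0],[0,0,0,0],[0,0,0,0],[0,0,0,0],[0,0,0,0],[0,0,0,0],[-0.05,0,0,0],[-0.1,0,0,0],[-0.15,0,0,0],[-0.2,0,0,0],[-0.25,0,0,0],[-0.3,0,0,0],[-0.3,0,0,0]], jaw=0.0, newtons=30)

```text
clock: 6.85
eef_pos: [0.5301, 0.386, 0.3157]
eef_rot: [0.894, 1.568, 0.237]
force: [0.9, 0.4, -2.8]
grip_width: 0.256
```

```bash
python3 - <<'E'
from h import *
im,V=look("wrist","w3"); print(pose()[0],get_state()["force"])
cv2.imwrite("pics/w3b.png",cv2.resize(im[:,:,::-1],(800,600),interpolation=cv2.INTER_CUBIC))
E
```

```text
[0.52989325 0.38594389 0.31383122] [-0.22834938  0.69622663 -3.92431535]
```

View pics/w3b.png

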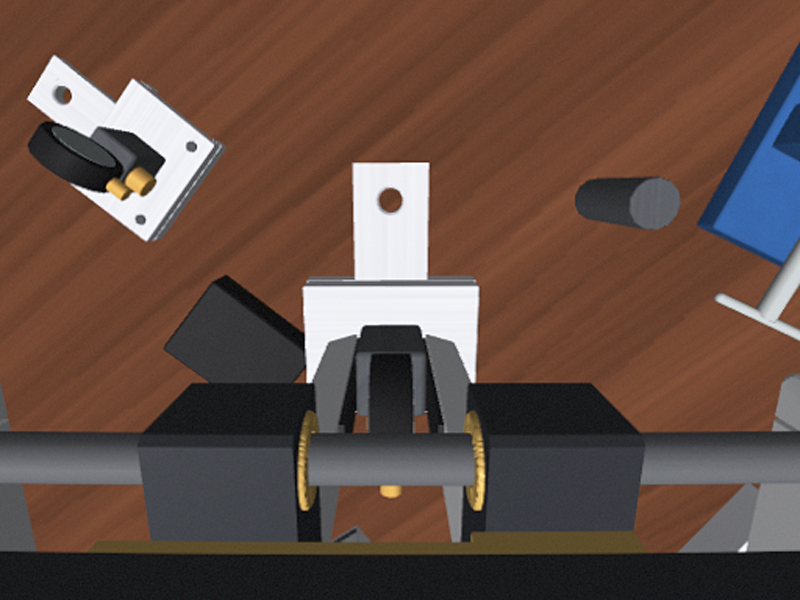

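```bash
python3 - <<'E'
from h import *
V=np.load("pics/w3.npy");p,R=pose();g=p+R[:,0]*.18
print("g",g);oz=g[2]-.044
h=p2w("wrist",np.array([[390,201]])/1.5625,oz+.008,V)[0];c=p2w("wrist",np.array([[304,286],[478,286],[353,163],[428,163]])/1.5625,[oz+.02,oz+.02,oz+.008,oz+.008],V)
print("hole in tool",R.T@(h-g)*1e3); print((c-g)@R*1e3)
# target grasp: hole at station3, yaw -2.69
yaw=np.radians(-2.69);X=np.array([np.cos(yaw),np.sin(yaw),0])
row([0.58,0.24,0.16],87.3)
E
```

```text
g [0.5300984  0.38588227 0.13383135]
hole in tool [ 35.93392195  -0.12568313 -59.42032996]
[[ 23.95588745 -34.58018019 -26.47807322]
 [ 23.98557175  35.09962382 -26.41586579]
 [ 35.91092334 -14.98252969 -74.42983658]
 [ 35.92373828  15.15572576 -74.42476   ]]
row [-0.0869 -0.2834  0.4288] turn -0.0971 | jaw now 52.36 j6 -19.5 steps 5.0
```

```bash
python3 - <<'E'
from h import *
row([0.6697,0.1935,0.16],87.3)
E
```

```text
row [-0.0865 -0.2235  0.7602] turn -0.0971 | jaw now 52.36 j6 -19.5 steps 6.0
```

arm_command(plan=[[-0.087,0,0,0],[-0.087,-0.02,0.1,-0.01],[-0.087,-0.06,0.2,-0.025],[-0.087,-0.09,0.3,-0.04],[-0.087,-0.12,0.4,-0.055],[-0.087,-0.15,0.5,-0.07],[-0.087,-0.18,0.6,-0.085],[-0.087,-0.21,0.7,-0.097],[-0.087,-0.2235,0.74,-0.097],[-0.087,-0.2235,0.76,-0.097],[-0.087,-0.2235,0.76,-0.097],[-0.087,-0.2235,0.76,-0.097]])

```text
clock: 7.9
eef_pos: [0.6691, 0.1946, 0.3393]
eef_rot: [-1.956, 1.57, -2.004]
force: [0.0, 0.0, -4.2]
grip_width: 0.256
```

```bash
python3 - <<'E'
from h import *
im,V=look("wrist","w4"); print(pose()[0],get_state()["grip_width"])
cv2.imwrite("pics/w4b.png",cv2.resize(im[:,:,::-1],(800,600),interpolation=cv2.INTER_CUBIC))
E
```

```text
[0.66886783 0.19492306 0.33959858] 0.25708103623206235
```

View pics/w4b.png

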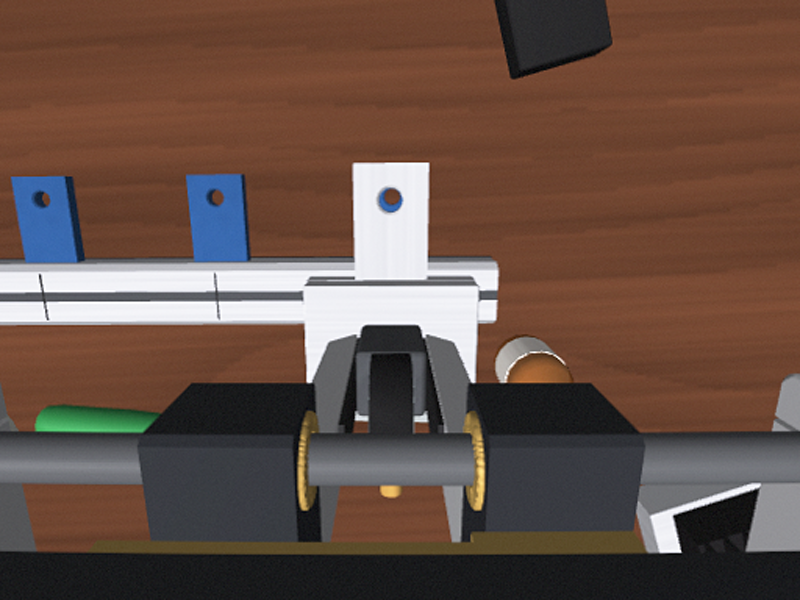

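```bash
python3 - <<'E'
from h import *
V=np.load("pics/w4.npy");s=1.5625
L=p2w("wrist",np.array([[215,198],[42,199],[393,197]])/s,.018,V);print(L)
rt=p2w("wrist",np.array([[216,297],[43,297]])/s,.030,V);print(rt)
E
```

```text
[[ 0.605296    0.08743089  0.018     ]
 [ 0.60013606 -0.02193771  0.018     ]
 [ 0.61019402  0.19814838  0.018     ]]
[[ 0.66572296  0.08436112  0.03      ]
 [ 0.66040013 -0.02574165  0.03      ]]
```

```bash
python3 - <<'E'
from h import *
for z in(.08,.064):row([0.6701,0.1944,z],87.3)
E
```

```text
row [ 0.2653 -0.0013  0.004 ] turn -0.0 | jaw now 87.3 j6 -74.1 steps 2.0
row [ 0.3187 -0.0013  0.004 ] turn -0.0 | jaw now 87.3 j6 -74.1 steps 3.0
```

arm_command(plan=[[0.08,-0.001,0.004,0],[0.16,-0.001,0.004,0],[0.22,-0.001,0.004,0],[0.25,-0.001,0.004,0],[0.265,-0.001,0.004,0],[0.275,-0.001,0.004,0],[0.285,-0.001,0.004,0],[0.295,-0.001,0.004,0],[0.303,-0.001,0.004,0],[0.31,-0.001,0.004,0],[0.317,-0.001,0.004,0],[0.317,-0.001,0.004,0]])

```text
clock: 8.95
eef_pos: [0.67, 0.1945, 0.2442]
eef_rot: [-1.826, 1.57, -1.873]
force: [0.2, 0.4, -3.7]
grip_width: 0.252
```

```bash
python3 - <<'E'
from h import *
p,R=pose();print(p+R[:,0]*.18,get_state()["force"]);im,V=look("wrist","w5")
cv2.imwrite("pics/w5b.png",cv2.resize(im[:,:,::-1],(800,600),interpolation=cv2.INTER_CUBIC))
E
```

```text
[0.67001538 0.19443241 0.06419325] [ 0.21050642  0.44946999 -3.74234255]
```

View pics/w5b.png

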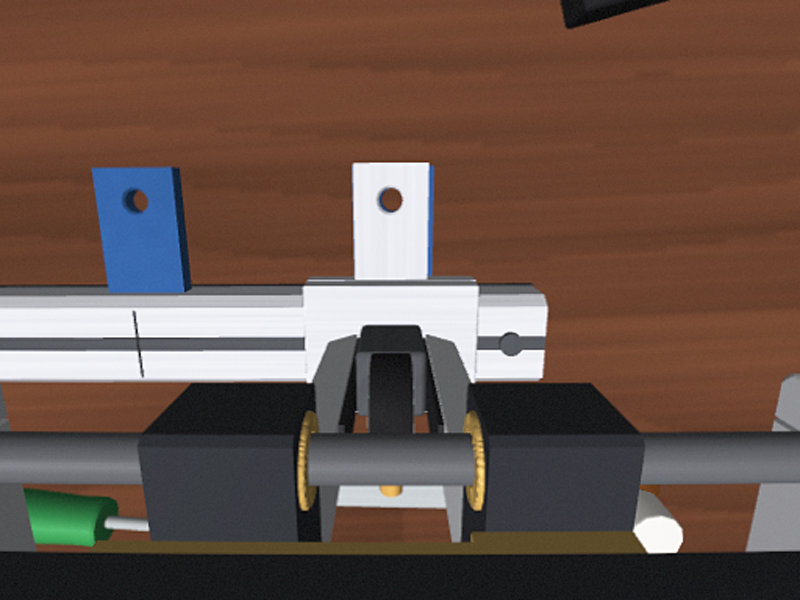

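arm_command(plan=[[0.001,0.003,0,0],[0.002,0.003,0,0],[0.003,0.003,0,0]])

```text
clock: 9.25
eef_pos: [0.6701, 0.1955, 0.2437]
eef_rot: [-0.554, 1.57, -0.601]
force: [-0.9, -0.6, -0.2]
grip_width: 0.254
```

arm_command(plan=[[0,0,0,0],[0,0,0,0],[0,0,0,0],[0,0,0,0],[-0.05,0,0,0],[-0.12,0,0,0],[-0.2,0,0,0],[-0.3,0,0,0],[-0.4,0,0,0],[-0.4,0,0,0]], jaw=0.6)

```text
clock: 10.08
eef_pos: [0.6702, 0.1956, 0.371]
eef_rot: [0.246, 1.561, 0.199]
force: [-0.1, -1.1, 0.2]
grip_width: 0.599
```

```bash
python3 - <<'E'
from h import *
p,R=pose();print(p+R[:,0]*.18,get_state()["force"])
print(np.degrees(np.arctan2(.0458,.1365)))
row([0.40,-0.03,0.34],106,False)
E
```

```text
[0.6719599  0.19591103 0.19103807] [-0.06856832 -1.05495566  0.2017624 ]
18.548206311167974
row [ 0.0931 -0.7937 -0.8652] turn -0.0519 | jaw now 87.3 j6 -74.0 steps 9.0
```

```bash
python3 - <<'E'
from h import *
print(pose());row([0.434,0.0025,0.34],76,False)
E
```

```text
(array([0.67020215, 0.19555597, 0.37102914]), array([[ 0.00976528,  0.04710552,  0.99884218],
       [ 0.00197253,  0.99888696, -0.04712692],
       [-0.99995037,  0.00243045,  0.00966149]]))
row [ 0.0945 -0.6801 -0.7571] turn 0.0314 | jaw now 87.3 j6 -74.0 steps 8.0
```

arm_command(plan=[[0,-0.1,-0.1,0.005],[0.03,-0.2,-0.2,0.01],[0.06,-0.3,-0.3,0.015],[0.0945,-0.4,-0.42,0.02],[0.0945,-0.5,-0.53,0.025],[0.0945,-0.6,-0.65,0.0314],[0.0945,-0.68,-0.757,0.0314],[0.0945,-0.68,-0.757,0.0314],[0.0945,-0.68,-0.757,0.0314],[0.0945,-0.68,-0.757,0.0314],[0.0945,-0.68,-0.757,0.0314],[0.0945,-0.68,-0.757,0.0314]], jaw=0.36)

```text
clock: 11.08
eef_pos: [0.4347, 0.003, 0.3399]
eef_rot: [0.449, 1.561, 0.205]
force: [0.1, 0.6, -0.1]
grip_width: 0.365
```

```bash
python3 - <<'E'
from h import *
print(pose());im,V=look("wrist","w6")
cv2.imwrite("pics/w6b.png",cv2.resize(im[:,:,::-1],(800,600),interpolation=cv2.INTER_CUBIC))
row([0.434,0.0025,0.34],76,False)
E
```

```text
(array([0.43473006, 0.00299901, 0.33990327]), array([[ 0.00980141,  0.24128315,  0.97040526],
       [ 0.00203898,  0.97044504, -0.24131364],
       [-0.99994989,  0.00434385,  0.00901976]]))
row [-0.0006 -0.0022 -0.0018] turn 0.0001 | jaw now 76.05 j6 -80.6 steps 1.0
```

View pics/w6b.png

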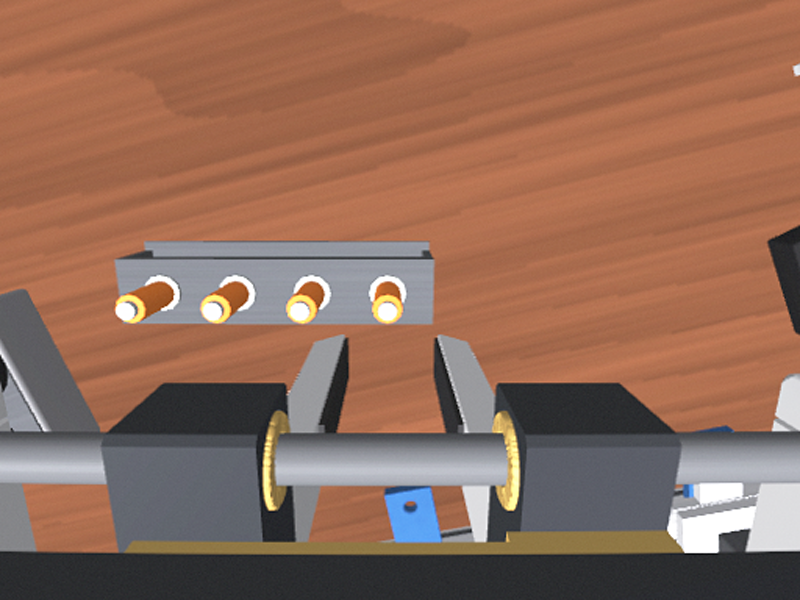

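```bash
python3 - <<'E'
from h import *
V=np.load("pics/w6.npy");s=1.5625
P=p2w("wrist",np.array([[388,311],[302,312],[214,311],[128,309]])/s,.084,V);print(P,np.linalg.norm(np.diff(P,axis=0),axis=1))
F=p2w("wrist",np.array([[388,291],[312,291],[236,292],[160,292]])/s,.042,V);print(F,np.linalg.norm(np.diff(F,axis=0),axis=1))
g=(P[0]+F[0])/2;d=P[0]-P[3];print(g,np.degrees(np.arctan2(d[1],d[0])))
row([g[0],g[1],.11],76);row([g[0],g[1],.068],76)
E
```

```text
[[ 0.43376939  0.00237701  0.084     ]
 [ 0.42355315 -0.04064184  0.084     ]
 [ 0.41204899 -0.08445172  0.084     ]
 [ 0.40024566 -0.12728959  0.084     ]] [0.0442153  0.04529515 0.04443424]
[[ 0.43302927  0.00255337  0.042     ]
 [ 0.42198162 -0.04160304  0.042     ]
 [ 0.41149949 -0.08601844  0.042     ]
 [ 0.40037246 -0.13046141  0.042     ]] [0.04551746 0.04563554 0.04581471]
[0.43339933 0.00246519 0.063     ] 75.50428043368983
row [ 0.166  -0.0061 -0.0104] turn 0.0001 | jaw now 76.05 j6 -80.6 steps 2.0
row [ 0.306  -0.0067 -0.0116] turn 0.0001 | jaw now 76.05 j6 -80.6 steps 3.0
```

arm_command(plan=[[0.08,-0.006,-0.01,0],[0.166,-0.006,-0.01,0],[0.2,-0.0065,-0.011,0],[0.24,-0.0065,-0.0115,0],[0.275,-0.0065,-0.0115,0],[0.3,-0.0065,-0.0115,0],[0.306,-0.0065,-0.0115,0],[0.306,-0.0065,-0.0115,0]])

```text
clock: 11.8
eef_pos: [0.4319, 0.0024, 0.2476]
eef_rot: [0.488, 1.562, 0.245]
force: [-0.8, 0.5, -0.0]
grip_width: 0.362
```

arm_command(plan=[[0,0,0,0],[0,0,0,0],[0,0,0,0],[0,0,0,0],[0,0,0,0],[0,0,0,0],[-0.03,0,0,0],[-0.06,0,0,0],[-0.1,0,0,0],[-0.16,0,0,0],[-0.22,0,0,0],[-0.24,0,0,0],[-0.24,0,0,0]], jaw=0.0, newtons=30)

```text
clock: 12.88
eef_pos: [0.4314, 0.0022, 0.3212]
eef_rot: [0.403, 1.559, 0.16]
force: [0.1, -0.1, -0.4]
grip_width: 0.168
```

```bash
python3 - <<'E'
from h import *
p,R=pose();print(p+.18*R[:,0],R[:,0]);row([0.585,0.18,0.14],87.3)
E
```

```text
[0.43350176 0.00253711 0.14122323] [ 0.01163168  0.00188015 -0.99993058]
row [0.0111 0.6957 0.3477] turn -0.0312 | jaw now 76.07 j6 -80.8 steps 6.0
```

```bash
python3 - <<'E'
from h import *
row([0.63,0.195,0.17],87.3)
E
```

```text
row [-0.0871  0.7808  0.4823] turn -0.0312 | jaw now 76.07 j6 -80.8 steps 7.0
```

arm_command(plan=[[-0.087,0.1,0.06,0],[-0.087,0.22,0.13,-0.01],[-0.087,0.33,0.2,-0.02],[-0.087,0.44,0.27,-0.031],[-0.087,0.55,0.34,-0.0312],[-0.087,0.66,0.41,-0.0312],[-0.087,0.75,0.46,-0.0312],[-0.087,0.78,0.482,-0.0312],[-0.087,0.78,0.482,-0.0312],[-0.087,0.78,0.482,-0.0312]])

```text
clock: 13.72
eef_pos: [0.6276, 0.1944, 0.3483]
eef_rot: [0.173, 1.561, 0.127]
force: [0.7, -0.1, -0.9]
grip_width: 0.167
```

```bash
python3 - <<'E'
from h import *
print(pose());im,V=look("wrist","w7")
cv2.imwrite("pics/w7b.png",cv2.resize(im[130:322,120:376,::-1],(800,600),interpolation=cv2.INTER_CUBIC))
E
```

```text
(array([0.62758081, 0.19441347, 0.34834608]), array([[ 0.00947461,  0.04662397,  0.99886758],
       [ 0.00120584,  0.99891115, -0.04663744],
       [-0.99995439,  0.00164635,  0.00940808]]))
```

View pics/w7b.png

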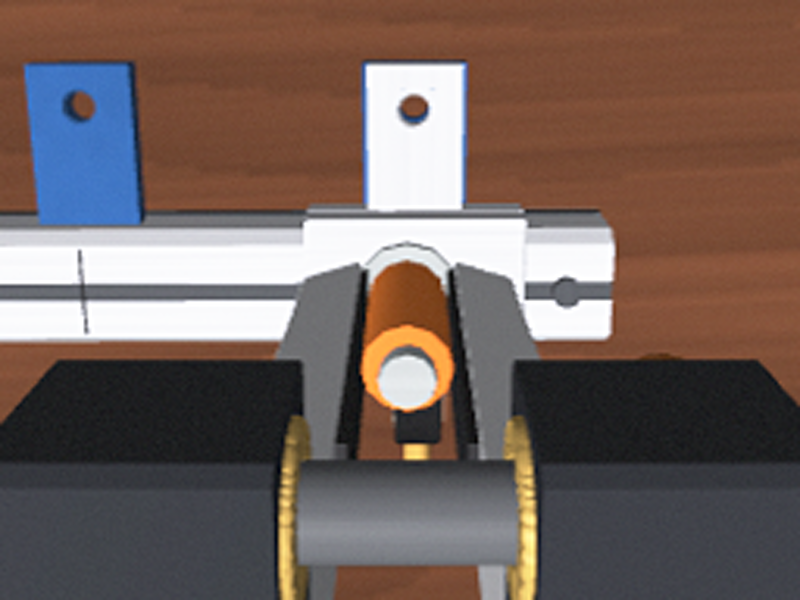

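```bash
python3 - <<'E'
from h import *
V=np.load("pics/w7.npy");f=lambda u,v:[120+u/3.125,130+v/3.125]
P=p2w("wrist",[f(414,109)],.028,V)[0];print(P,p2w("wrist",[f(80,106)],.018,V))
p,R=pose();g=P.copy();
for z in(.16,.10,.084,.056):
    # keep tool axis: pin point at hole level under grasp
    q=P+R[:,0]*(-(z-.028)/abs(R[2,0]));row([q[0],q[1],z],87.3)
E
```

```text
[0.60959654 0.19764188 0.028     ] [[0.6049616  0.08793314 0.018     ]]
row [ 0.0292  0.0077 -0.0704] turn -0.0 | jaw now 87.29 j6 -73.3 steps 1.0
row [ 0.2292  0.0077 -0.0704] turn -0.0 | jaw now 87.29 j6 -73.3 steps 2.0
row [ 0.2826  0.0077 -0.0704] turn -0.0 | jaw now 87.29 j6 -73.3 steps 3.0
row [ 0.3759  0.0077 -0.0704] turn -0.0 | jaw now 87.29 j6 -73.3 steps 3.0
```

arm_command(plan=[[0.03,0.0077,-0.0704,0],[0.06,0.0077,-0.0704,0],[0.13,0.0077,-0.0704,0],[0.2,0.0077,-0.0704,0],[0.23,0.0077,-0.0704,0],[0.25,0.0077,-0.0704,0],[0.265,0.0077,-0.0704,0],[0.28,0.0077,-0.0704,0],[0.29,0.0077,-0.0704,0],[0.3,0.0077,-0.0704,0],[0.31,0.0077,-0.0704,0],[0.31,0.0077,-0.0704,0]])

```text
clock: 14.77
eef_pos: [0.6073, 0.1973, 0.2554]
eef_rot: [0.172, 1.561, 0.125]
force: [-0.7, 0.1, -0.6]
grip_width: 0.162
```

```bash
python3 - <<'E'
from h import *
p,R=pose();print(p+R[:,0]*.18,get_state()["force"],get_state()["grip_width"])
E
```

```text
[0.60900277 0.19755414 0.07539484] [-0.66532412  0.08437095 -0.55372236] 0.16219617944417045
```

arm_command(plan=[[0.01,0,0,0],[0.02,0,0,0],[0.03,0,0,0],[0.04,0,0,0],[0.05,0,0,0],[0.058,0,0,0],[0.064,0,0,0],[0.067,0,0,0],[0.067,0,0,0]])

```text
clock: 15.52
eef_pos: [0.6074, 0.1973, 0.2352]
eef_rot: [0.171, 1.561, 0.124]
force: [-0.6, 0.4, 0.4]
grip_width: 0.164
```

```bash
python3 - <<'E'
from h import *
p,R=pose();print(p+R[:,0]*.18,get_state()["force"],get_state()["grip_width"])
E
```

```text
[0.60916979 0.19756313 0.05516557] [-0.60527167  0.37851927  0.41486092] 0.1643025131933698
```

arm_command(plan=[[0.003,0,0,0],[0.006,0,0,0],[0.006,0,0,0]])

```text
clock: 15.77
eef_pos: [0.6075, 0.1974, 0.2346]
eef_rot: [0.18, 1.56, 0.133]
force: [-5.5, -1.5, 10.1]
grip_width: 0.16
```

arm_command(plan=[[0,0,0,0],[0,0,0,0],[0,0,0,0],[-0.03,0,0,0],[-0.07,0,0,0],[-0.12,0,0,0],[-0.2,0,0,0],[-0.25,0,0,0],[-0.25,0,-0.1,0],[-0.25,0,-0.2,0],[-0.25,0,-0.2,0]], jaw=0.5)

```text
clock: 16.68
eef_pos: [0.5434, 0.2004, 0.3099]
eef_rot: [0.179, 1.562, 0.133]
force: [0.4, 0.4, -0.1]
grip_width: 0.501
```

```bash
python3 - <<'E'
from h import *
print(pose());im,V=look("side","s1");cv2.imwrite("pics/s1b.png",cv2.resize(im[130:330,120:376,::-1],(768,600),interpolation=cv2.INTER_CUBIC))
row([0.384,0.322,0.36],103,False)
E
```

```text
(array([0.54339611, 0.20042394, 0.3098644 ]), array([[ 0.00877196,  0.04612573,  0.99889713],
       [ 0.0011721 ,  0.9989344 , -0.04613774],
       [-0.99996084,  0.00157553,  0.00870855]]))
row [-0.1703  0.3804 -0.5541] turn -0.0435 | jaw now 87.35 j6 -70.7 steps 5.0
```

View pics/s1b.png

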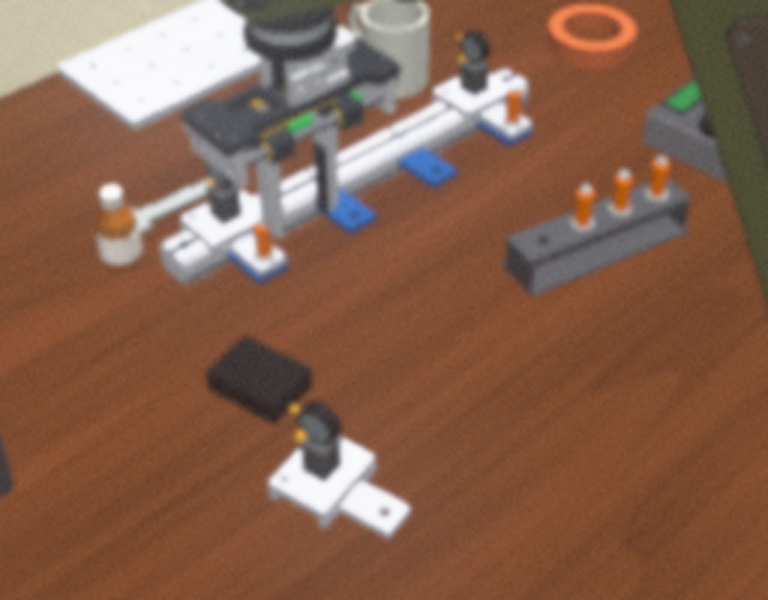

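arm_command(plan=[[-0.17,0.05,-0.08,0],[-0.17,0.12,-0.17,-0.01],[-0.17,0.2,-0.28,-0.02],[-0.17,0.27,-0.38,-0.03],[-0.17,0.34,-0.48,-0.04],[-0.17,0.38,-0.554,-0.0435],[-0.17,0.38,-0.554,-0.0435],[-0.17,0.38,-0.554,-0.0435],[-0.17,0.38,-0.554,-0.0435]], jaw=0.6)

```text
clock: 17.48
eef_pos: [0.3848, 0.3218, 0.3606]
eef_rot: [-0.047, 1.559, 0.179]
force: [0.6, 0.6, 0.3]
grip_width: 0.601
```

```bash
python3 - <<'E'
from h import *
print(pose());im,V=look("wrist","w8")
cv2.imwrite("pics/w8b.png",cv2.resize(im[:,:,::-1],(800,600),interpolation=cv2.INTER_CUBIC))
E
```

```text
(array([0.38483861, 0.32180133, 0.36063655]), array([[ 1.19917855e-02, -2.24631139e-01,  9.74370078e-01],
       [ 2.17504203e-03,  9.74443699e-01,  2.24621343e-01],
       [-9.99925730e-01, -5.74315081e-04,  1.21739020e-02]]))
```

View pics/w8b.png

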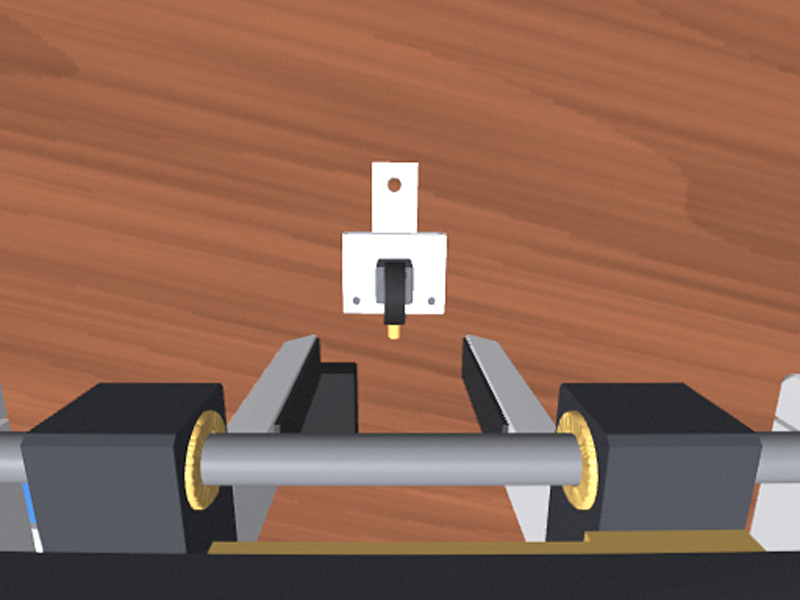

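```bash
python3 - <<'E'
from h import *
V=np.load("pics/w8.npy");s=1.5625
f=lambda uv,z:p2w("wrist",np.array(uv)/s,z,V)
h=f([[394,184]],.008)[0];c=f([[342,234],[447,234],[344,314],[446,313]],.02);m=c.mean(0)
d=c[1]-c[0]+c[3]-c[2];a=np.degrees(np.arctan2(d[1],d[0]));b=np.radians(a-90)
o=h[:2]+.06*np.array([np.cos(b),np.sin(b)]);print(h,m,a,o)
for z in(.1,.044):row([o[0],o[1],z],a)
E
```

```text
[0.3234402  0.30915137 0.008     ] [0.38208655 0.32320477 0.02      ] 103.26262622099802 [0.38183992 0.32291627]
row [ 0.2678  0.0075 -0.0196] turn -0.0009 | jaw now 102.94 j6 -67.1 steps 2.0
row [ 0.4545  0.0076 -0.0218] turn -0.0009 | jaw now 102.94 j6 -67.1 steps 4.0
```

arm_command(plan=[[0.13,0.0075,-0.019,-0.0009],[0.2,0.0075,-0.0196,-0.0009],[0.267,0.0075,-0.0196,-0.0009],[0.31,0.0075,-0.02,-0.0009],[0.36,0.0075,-0.021,-0.0009],[0.4,0.0075,-0.0215,-0.0009],[0.43,0.0076,-0.0218,-0.0009],[0.4545,0.0076,-0.0218,-0.0009],[0.4545,0.0076,-0.0218,-0.0009]])

```text
clock: 18.28
eef_pos: [0.3801, 0.3221, 0.2228]
eef_rot: [-0.141, 1.561, 0.089]
force: [0.9, 0.0, 0.3]
grip_width: 0.604
```

arm_command(plan=[[0,0,0,0],[0,0,0,0],[0,0,0,0],[0,0,0,0],[0,0,0,0],[0,0,0,0],[0,0,0,0],[0,0,0,0],[-0.05,0,0,0],[-0.1,0,0,0],[-0.15,0,0,0],[-0.2,0,0,0],[-0.27,0,0,0],[-0.34,0,0,0],[-0.39,0,0,0],[-0.39,0,0,0]], jaw=0.0, newtons=30)

```text
clock: 19.62
eef_pos: [0.3791, 0.3221, 0.3421]
eef_rot: [-0.011, 1.557, 0.219]
force: [-0.3, -0.4, -4.0]
grip_width: 0.253
```

```bash
python3 - <<'E'
from h import *
print(pose(),get_state()["grip_width"])
S=np.array([.605,.0873]);X=np.array([.9989,-.0469]);t=S+.06*X;print(t);row([t[0],t[1],.16],87.3)
E
```

```text
(array([0.37906618, 0.32214671, 0.34214507]), array([[ 1.31939624e-02, -2.28499953e-01,  9.73454514e-01],
       [ 2.94074546e-03,  9.73543912e-01,  2.28481079e-01],
       [-9.99908632e-01, -1.51888840e-04,  1.35168620e-02]])) 0.2528232548306362
[0.664934 0.084486]
row [ 0.0173 -0.9889  0.7384] turn 0.0442 | jaw now 103.21 j6 -66.9 steps 9.0
```

arm_command(plan=[[0,-0.06,0.04,0],[0,-0.16,0.12,0.01],[0,-0.26,0.2,0.02],[0,-0.36,0.28,0.03],[0,-0.46,0.36,0.04],[0,-0.56,0.44,0.0442],[0,-0.66,0.52,0.0442],[0.005,-0.76,0.59,0.0442],[0.01,-0.86,0.65,0.0442],[0.0173,-0.95,0.71,0.0442],[0.0173,-0.989,0.7384,0.0442],[0.0173,-0.989,0.7384,0.0442],[0.0173,-0.989,0.7384,0.0442]])

```text
clock: 20.7
eef_pos: [0.6627, 0.0834, 0.3376]
eef_rot: [0.324, 1.56, 0.275]
force: [-0.2, 0.3, -3.9]
grip_width: 0.256
```

```bash
python3 - <<'E'
from h import *
p,R=pose();print(p+.18*R[:,0],R[:,0]);
for z in(.08,.068):row([0.6652,0.0847,z],87.3)
im,V=look("wrist","w9")
cv2.imwrite("pics/w9b.png",cv2.resize(im[:,:,::-1],(800,600),interpolation=cv2.INTER_CUBIC))
E
```

```text
[0.66447947 0.08396096 0.15761836] [ 0.01014692  0.00286683 -0.99994441]
row [ 0.2587  0.0017 -0.0003] turn -0.0002 | jaw now 87.23 j6 -83.2 steps 2.0
row [ 0.2987  0.0016 -0.0007] turn -0.0002 | jaw now 87.23 j6 -83.2 steps 3.0
```

View pics/w9b.png

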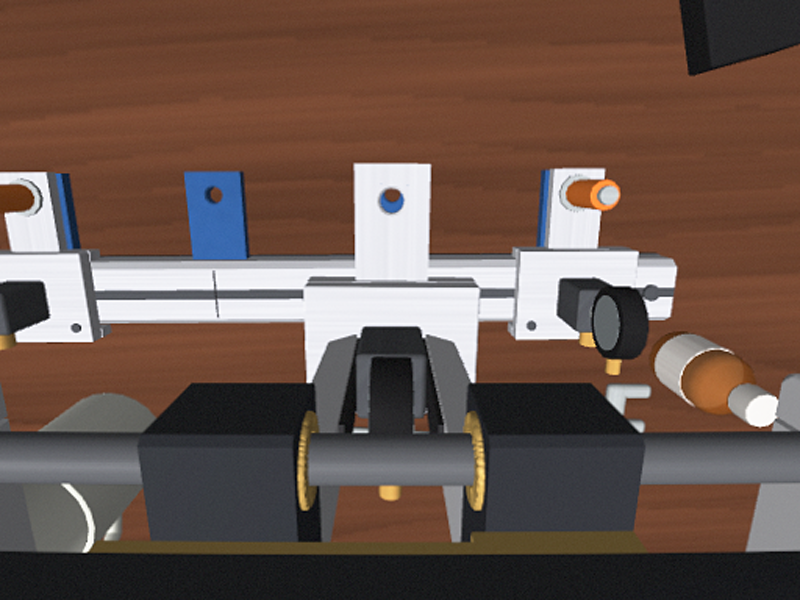

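arm_command(plan=[[0.08,0.001,0,0],[0.16,0.0015,0,0],[0.22,0.0016,0,0],[0.245,0.0016,0,0],[0.26,0.0016,0,0],[0.27,0.0016,0,0],[0.28,0.0016,0,0],[0.288,0.0016,0,0],[0.296,0.0016,0,0],[0.302,0.0016,0,0],[0.308,0.0016,0,0],[0.309,0.0016,0,0]])

```text
clock: 21.75
eef_pos: [0.6633, 0.0849, 0.2453]
eef_rot: [0.323, 1.56, 0.276]
force: [0.1, -0.5, -4.7]
grip_width: 0.251
```

```bash
python3 - <<'E'
from h import *
p,R=pose();print(p+R[:,0]*.18,get_state()["force"]);im,V=look("wrist","w10")
# lug (blue) extent beside tongue around rows 110-170
hsv=cv2.cvtColor(im,cv2.COLOR_RGB2HSV);m=cv2.inRange(hsv,(100,120,60),(125,255,255))
w=cv2.inRange(hsv,(0,0,190),(180,40,255))
for r in(115,130,145,160,170):
    b=np.flatnonzero(m[r]);b=b[(b>200)&(b<310)];t=np.flatnonzero(w[r]);t=t[(t>200)&(t<310)];print(r,b,t.min() if len(t) else 0,t.max() if len(t) else 0)
E
```

```text
[0.6651459  0.08541091 0.06534136] [ 0.08504996 -0.46400715 -4.67068823]
115 [225] 227 275
130 [225 257] 227 274
145 [225 226] 227 273
160 [225 226] 227 273
170 [226] 227 273
```

arm_command(plan=[[0.004,-0.001,0,0],[0.004,-0.001,0,0]])

```text
clock: 21.97
eef_pos: [0.6633, 0.0845, 0.2441]
eef_rot: [0.322, 1.56, 0.274]
force: [-0.1, 0.5, -3.4]
grip_width: 0.252
```

arm_command(plan=[[0,0,0,0],[0,0,0,0],[0,0,0,0],[0,0,0,0],[-0.05,0,0,0],[-0.12,0,0,0],[-0.2,0,0,0],[-0.3,0,0,0],[-0.33,0,0,0],[-0.33,0,-0.05,0]], jaw=0.6)

```text
clock: 22.8
eef_pos: [0.6482, 0.0848, 0.346]
eef_rot: [0.25, 1.554, 0.202]
force: [-0.3, 0.9, -0.3]
grip_width: 0.6
```

```bash
python3 - <<'E'
from h import *
p,R=pose();print(p,R[:,0]);row([0.4215,-0.0411,.13],75.7)
E
```

```text
[0.64824073 0.08476231 0.34598001] [ 0.01622865  0.00332634 -0.99986277]
row [ 0.1062 -0.458  -0.7464] turn 0.0321 | jaw now 87.27 j6 -83.1 steps 7.0
```

arm_command(plan=[[0.02,-0.06,-0.1,0.005],[0.04,-0.13,-0.21,0.01],[0.06,-0.2,-0.32,0.015],[0.08,-0.27,-0.43,0.02],[0.1062,-0.33,-0.54,0.03],[0.1062,-0.4,-0.65,0.0321],[0.1062,-0.457,-0.745,0.0321],[0.1062,-0.457,-0.745,0.0321],[0.1062,-0.457,-0.745,0.0321],[0.1062,-0.457,-0.745,0.0321]], jaw=0.36)

```text
clock: 23.63
eef_pos: [0.4195, -0.0414, 0.3103]
eef_rot: [0.43, 1.553, 0.181]
force: [1.1, -0.2, -0.4]
grip_width: 0.362
```

```bash
python3 - <<'E'
from h import *
p,R=pose();print(p+.18*R[:,0],R[:,0]);
for z in (.13,.1,.068):row([0.4223,-0.0411,z],75.7)
E
```

```text
[ 0.42264035 -0.04080663  0.13030369] [ 0.01738379  0.00317532 -0.99984385]
row [ 0.001  -0.0012 -0.0009] turn -0.0 | jaw now 75.69 j6 -86.6 steps 1.0
row [ 0.101  -0.002  -0.0025] turn -0.0 | jaw now 75.69 j6 -86.6 steps 1.0
row [ 0.2076 -0.0028 -0.0042] turn -0.0 | jaw now 75.69 j6 -86.6 steps 2.0
```

arm_command(plan=[[0.04,-0.0015,-0.0015,0],[0.1,-0.002,-0.0025,0],[0.14,-0.0025,-0.003,0],[0.175,-0.0028,-0.004,0],[0.2,-0.0028,-0.0042,0],[0.2076,-0.0028,-0.0042,0],[0.2076,-0.0028,-0.0042,0]])

```text
clock: 24.22
eef_pos: [0.4196, -0.0414, 0.2476]
eef_rot: [0.447, 1.554, 0.198]
force: [0.2, -0.3, 0.5]
grip_width: 0.362
```

arm_command(plan=[[0,0,0,0],[0,0,0,0],[0,0,0,0],[0,0,0,0],[0,0,0,0],[0,0,0,0],[-0.03,0,0,0],[-0.06,0,0,0],[-0.1,0,0,0],[-0.16,0,0,0],[-0.22,0,0,0],[-0.3,0,0,0],[-0.33,0,0,0],[-0.33,0,0,0]], jaw=0.0)

```text
clock: 25.38
eef_pos: [0.418, -0.0418, 0.3488]
eef_rot: [0.373, 1.55, 0.124]
force: [0.3, -0.4, -0.4]
grip_width: 0.164
```

```bash
python3 - <<'E'
from h import *
p,R=pose();print(p+.18*R[:,0],R[:,0],get_state()["grip_width"]);row([0.625,0.086,0.17],87.3)
E
```

```text
[ 0.42175458 -0.04128809  0.168789  ] [ 0.02062638  0.00256936 -0.99978395] 0.1636977426129265
row [0.011  0.5782 0.5519] turn -0.0321 | jaw now 75.73 j6 -86.7 steps 6.0
```

arm_command(plan=[[0,0.06,0.06,0],[0,0.15,0.14,-0.01],[0,0.24,0.23,-0.02],[0,0.33,0.31,-0.03],[0.005,0.42,0.4,-0.0321],[0.01,0.5,0.48,-0.0321],[0.011,0.56,0.53,-0.0321],[0.011,0.578,0.552,-0.0321],[0.011,0.578,0.552,-0.0321],[0.011,0.578,0.552,-0.0321]])

```text
clock: 26.22
eef_pos: [0.6211, 0.0854, 0.3483]
eef_rot: [0.173, 1.552, 0.126]
force: [-0.2, -1.7, -0.4]
grip_width: 0.166
```

```bash
python3 - <<'E'
from h import *
print(pose());im,V=look("wrist","w11")
cv2.imwrite("pics/w11b.png",cv2.resize(im[130:322,120:376,::-1],(800,600),interpolation=cv2.INTER_CUBIC))
E
```

```text
(array([0.62109629, 0.0854296 , 0.34829261]), array([[ 0.01829372,  0.04709798,  0.99872274],
       [ 0.00232157,  0.99888521, -0.04714816],
       [-0.99982996,  0.00318112,  0.01816398]]))
```

View pics/w11b.png

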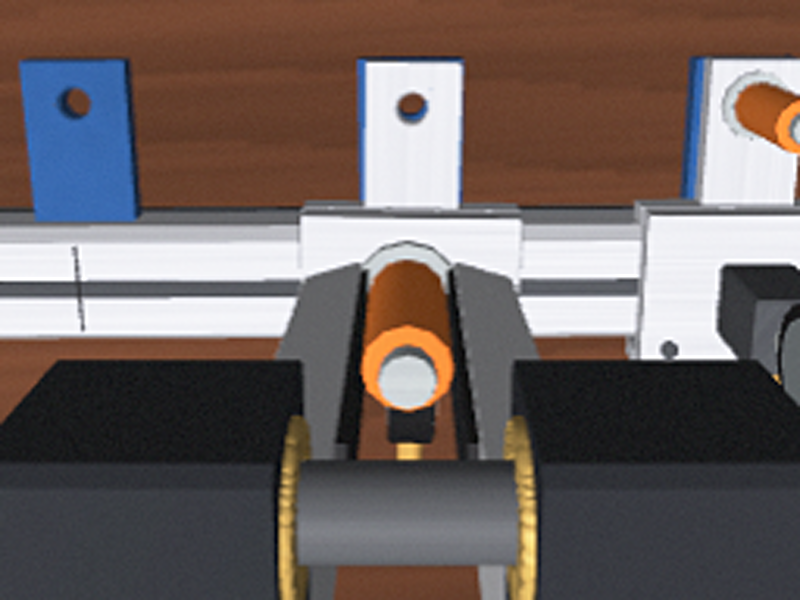

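```bash
python3 - <<'E'
from h import *
V=np.load("pics/w11.npy");f=lambda u,v:[120+u/3.125,130+v/3.125]
P=p2w("wrist",[f(412,107)],.028,V)[0];print(P,p2w("wrist",[f(76,103)],.018,V))
P[1]-=.0003
p,R=pose()
for z in(.1,.077,.055):
    q=P-R[:,0]*((z-.028)/abs(R[2,0]));row([q[0],q[1],z],87.3)
E
```

```text
[0.60524077 0.0884193  0.028     ] [[ 0.6002368  -0.02172895  0.018     ]]
row [ 0.2283  0.0041 -0.0725] turn -0.0001 | jaw now 87.28 j6 -82.8 steps 2.0
row [ 0.305   0.0041 -0.0725] turn -0.0001 | jaw now 87.28 j6 -82.8 steps 3.0
row [ 0.3783  0.0041 -0.0725] turn -0.0001 | jaw now 87.28 j6 -82.8 steps 3.0
```

arm_command(plan=[[0.03,0.004,-0.0725,0],[0.06,0.004,-0.0725,0],[0.13,0.004,-0.0725,0],[0.2,0.004,-0.0725,0],[0.23,0.004,-0.0725,0],[0.25,0.004,-0.0725,0],[0.265,0.004,-0.0725,0],[0.28,0.004,-0.0725,0],[0.29,0.004,-0.0725,0],[0.3,0.004,-0.0725,0],[0.306,0.004,-0.0725,0],[0.306,0.004,-0.0725,0]])

```text
clock: 27.27
eef_pos: [0.6009, 0.0876, 0.2566]
eef_rot: [0.17, 1.552, 0.123]
force: [0.3, -0.2, -0.9]
grip_width: 0.161
```

```bash
python3 - <<'E'
from h import *
p,R=pose();print(p+R[:,0]*.18,get_state()["force"],get_state()["grip_width"])
E
```

```text
[0.60430217 0.08798548 0.07661016] [ 0.31310093 -0.16054885 -0.91570334] 0.1610886747011648
```

arm_command(plan=[[0.01,0,0,0],[0.02,0,0,0],[0.03,0,0,0],[0.04,0,0,0],[0.05,0,0,0],[0.058,0,0,0],[0.064,0,0,0],[0.07,0,0,0],[0.074,0,0,0],[0.075,0,0,0]])

```text
clock: 28.1
eef_pos: [0.6014, 0.0876, 0.2346]
eef_rot: [0.169, 1.551, 0.122]
force: [-2.3, 1.2, 7.3]
grip_width: 0.164
```

```bash
python3 - <<'E'
from h import *
p,R=pose();print(p+R[:,0]*.18,get_state()["force"],get_state()["grip_width"])
E
```

```text
[0.60485259 0.08804671 0.05461788] [-2.27445774  1.18046795  7.30550075] 0.16374095116332246
```

arm_command(plan=[[0,0,0,0],[0,0,0,0],[0,0,0,0],[-0.03,0,0,0],[-0.07,0,0,0],[-0.12,0,0,0],[-0.2,0,0,0],[-0.25,0,-0.05,0],[-0.25,0,-0.15,0],[-0.25,0,-0.3,0],[-0.25,0,-0.4,0],[-0.25,0,-0.4,0]], jaw=0.5)

```text
clock: 29.1
eef_pos: [0.4757, 0.0934, 0.3077]
eef_rot: [0.176, 1.554, 0.129]
force: [-0.3, -0.8, -0.3]
grip_width: 0.501
```

```bash
python3 - <<'E'
from h import *
p,R=pose();print(p,R[:,0])
im,V=look("side","s2");im2,_=look("scene","c2")
a=cv2.resize(im[130:250,140:340,::-1],(800,480),interpolation=cv2.INTER_CUBIC)
cv2.imwrite("pics/s2b.png",a)
row([.437,-.20,.34],87.3,False)
E
```

```text
[0.47572233 0.09340627 0.3077285 ] [ 0.01685355  0.00218525 -0.99985558]
row [-0.1092 -0.9829 -0.094 ] turn 0.0 | jaw now 87.3 j6 -80.6 steps 8.0
```

View pics/s2b.png

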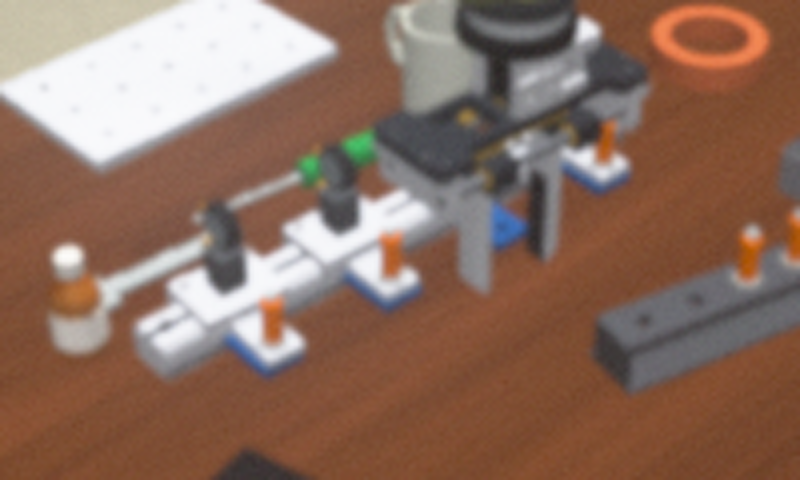

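arm_command(plan=[[-0.05,-0.06,0,0],[-0.1,-0.15,-0.02,0],[-0.109,-0.27,-0.03,0],[-0.109,-0.4,-0.05,0],[-0.109,-0.53,-0.06,0],[-0.109,-0.66,-0.08,0],[-0.109,-0.79,-0.094,0],[-0.109,-0.9,-0.094,0],[-0.109,-0.983,-0.094,0],[-0.109,-0.983,-0.094,0],[-0.109,-0.983,-0.094,0],[-0.109,-0.983,-0.094,0]], jaw=0.0)

```text
clock: 30.2
eef_pos: [0.4375, -0.2, 0.3403]
eef_rot: [0.162, 1.549, 0.115]
force: [0.7, 0.9, 0.7]
grip_width: 0.006
```

```bash
python3 - <<'E'
from h import *
row([.437,-.27,.35],87.3,False)
p,R=pose();print(p,R[:,0],np.degrees(get_state()["joint_pos"]))
E
```

```text
row [-0.0331 -0.233   0.0103] turn -0.0 | jaw now 87.29 j6 -116.7 steps 2.0
[ 0.4374551  -0.2000093   0.34025769] [ 0.02181866  0.00251661 -0.99975878] [ -29.04342574   12.09597497  102.62652667    0.81374654   64.25670489
 -116.67374596]
```

arm_command(plan=[[-0.03,-0.08,0.005,0.01],[-0.033,-0.16,0.01,0.02],[-0.033,-0.233,0.01,0.03],[-0.033,-0.233,0.01,0.03],[-0.033,-0.233,0.01,0.03]])

```text
clock: 30.62
eef_pos: [0.4372, -0.2696, 0.35]
eef_rot: [0.359, 1.549, 0.124]
force: [0.5, 0.8, -0.5]
grip_width: 0.006
```

```bash
python3 - <<'E'
from h import *
print(pose());im,V=look("wrist","w12")
cv2.imwrite("pics/w12b.png",cv2.resize(im[:,:,::-1],(800,600),interpolation=cv2.INTER_CUBIC))
E
```

```text
(array([ 0.43724171, -0.26964046,  0.34996649]), array([[ 0.02175995,  0.2328961 ,  0.97225815],
       [ 0.00271324,  0.97247107, -0.23300783],
       [-0.99975954,  0.00770821,  0.02052902]]))
```

View pics/w12b.png

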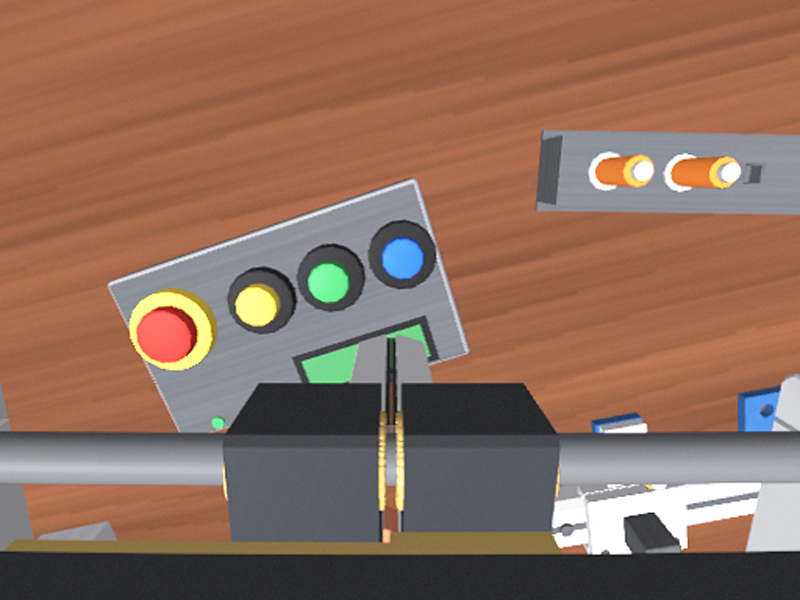

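```bash
python3 - <<'E'
from h import *
V=np.load("pics/w12.npy");s=1.5625
P=p2w("wrist",np.array([[404,258],[328,282],[257,305],[165,335]])/s,.068,V);print(P,np.linalg.norm(np.diff(P,axis=0),axis=1))
d=P[0]-P[3];print(np.degrees(np.arctan2(d[1],d[0])))
p,R=pose();tip=p+R[:,0]*.199
for q in P[:3]: 
    for z in(.085,.0622): print(np.round(R.T@(np.array([q[0],q[1],z])-tip)/.3,4))
E
```

```text
[[ 0.41906298 -0.25600956  0.068     ]
 [ 0.4223228  -0.30058508  0.068     ]
 [ 0.42575092 -0.34336979  0.068     ]
 [ 0.43042268 -0.40066722  0.068     ]] [0.04469456 0.04292182 0.05748757]
94.49011606980777
[ 0.2185  0.0216 -0.0872]
[ 0.2945  0.021  -0.0887]
[ 0.2183 -0.1204 -0.0421]
[ 0.2943 -0.121  -0.0437]
[ 0.2182 -0.2565  0.0021]
[ 0.2942 -0.2571  0.0005]
```

arm_command(plan=[[0.1,0.0216,-0.087,0],[0.18,0.0216,-0.087,0],[0.2185,0.0216,-0.087,0],[0.24,0.0216,-0.087,0],[0.255,0.021,-0.0885,0],[0.27,0.021,-0.0885,0],[0.28,0.021,-0.0885,0],[0.29,0.021,-0.0885,0],[0.2945,0.021,-0.0885,0],[0.2945,0.021,-0.0885,0],[0.2945,0.021,-0.0885,0]])

```text
clock: 31.58
eef_pos: [0.415, -0.2565, 0.2616]
eef_rot: [0.351, 1.548, 0.117]
force: [0.0, 3.2, 5.0]
grip_width: 0.006
```

```bash
python3 - <<'E'
from h import *
p,R=pose();print(p+R[:,0]*.199,get_state()["force"])
E
```

```text
[ 0.41947706 -0.25600589  0.06268659] [0.03025342 3.22944533 4.99163295]
```

arm_command(plan=[[0.004,0,0,0],[0.005,0,0,0],[0.005,0,0,0]])

```text
clock: 31.83
eef_pos: [0.4151, -0.2565, 0.2612]
eef_rot: [0.338, 1.548, 0.104]
force: [-5.4, 5.0, 16.0]
grip_width: 0.006
```

arm_command(plan=[[-0.03,0,0,0],[-0.08,0,0,0],[-0.1,0,0,0],[-0.1,0,0,0]])

```text
clock: 32.17
eef_pos: [0.4146, -0.2568, 0.2926]
eef_rot: [0.261, 1.546, 0.027]
force: [0.2, 0.6, -0.1]
grip_width: 0.003
```

```bash
python3 - <<'E'
from h import *
p,R=pose();tip=p+R[:,0]*.199;print(tip)
for q in ([.4224,-.3001],[.4258,-.3437]):
    for z in(.085,.061): print(np.round(R.T@(np.array([q[0],q[1],z])-tip)/.3,4))
E
```

```text
[ 0.41957448 -0.25667256  0.09369908]
[ 0.0291 -0.1388  0.042 ]
[ 0.1091 -0.1393  0.0401]
[ 0.0293 -0.2776  0.0867]
[ 0.1093 -0.2781  0.0848]
```

Blue bottomed (16 N). Now green.

arm_command(plan=[[0,-0.07,0.02,0],[0,-0.139,0.042,0],[0,-0.139,0.042,0],[0.029,-0.139,0.042,0],[0.05,-0.139,0.041,0],[0.07,-0.139,0.041,0],[0.085,-0.139,0.04,0],[0.095,-0.139,0.04,0],[0.103,-0.139,0.04,0],[0.108,-0.139,0.04,0],[0.108,-0.139,0.04,0],[0.108,-0.139,0.04,0]])

```text
clock: 33.17
eef_pos: [0.4174, -0.2997, 0.2612]
eef_rot: [0.285, 1.546, 0.052]
force: [-7.3, 7.5, 17.2]
grip_width: 0.004
```

```bash
python3 - <<'E'
from h import *
p,R=pose();print(p+R[:,0]*.199,get_state()["force"])
E
```

```text
[ 0.42229861 -0.29947737  0.06223541] [-7.27228201  7.546192   17.22162253]
```

Green bottomed (17 N). Yellow next: rise, shift by -0.139, +0.045, press the same.

arm_command(plan=[[-0.03,0,0,0],[-0.08,0,0,0],[-0.1,0,0,0],[-0.1,-0.07,0.02,0],[-0.1,-0.14,0.045,0],[-0.1,-0.14,0.045,0],[-0.07,-0.14,0.045,0],[-0.05,-0.14,0.045,0],[-0.035,-0.14,0.045,0],[-0.02,-0.14,0.045,0],[-0.01,-0.14,0.045,0],[-0.003,-0.14,0.045,0],[0.001,-0.14,0.045,0],[0.001,-0.14,0.045,0],[0.001,-0.14,0.045,0]])

```text
clock: 34.42
eef_pos: [0.4208, -0.3434, 0.2614]
eef_rot: [0.301, 1.546, 0.067]
force: [-4.5, 5.1, 9.5]
grip_width: 0.004
```

```bash
python3 - <<'E'
from h import *
p,R=pose();print(p+R[:,0]*.199,get_state()["force"])
E
```

```text
[ 0.42571661 -0.34309727  0.06244909] [-4.53494818  5.06961629  9.48890106]
```

arm_command(plan=[[0.003,0,0,0],[0.003,0,0,0],[0.003,0,0,0],[-0.05,0,0,0],[-0.12,0,0,0],[-0.25,0,0,0],[-0.35,0,0,0],[-0.35,0,0,0],[-0.35,0,0,0],[-0.35,0,0,0]])

```text
clock: 35.25
eef_pos: [0.4182, -0.3434, 0.3656]
eef_rot: [0.319, 1.547, 0.086]
force: [0.8, 0.0, 0.3]
grip_width: 0.006
```

```bash
python3 - <<'E'
from h import *
im,V=look("scene","c3");print(get_state()["force"],pose()[0])
for q in("mount1","pin1"):print(q,rec(q,"scene"))
cv2.imwrite("pics/c3b.png",cv2.resize(im[110:300,80:370,::-1],(800,524),interpolation=cv2.INTER_CUBIC))
E
```

```text
[ 0.34593535 -0.13800816 -0.08410385] [ 0.41815082 -0.34346194  0.36508638]
mount1 [(0.9, array([254.6, 224. ])), (0.85, array([287.1, 226.8]))]
pin1 [(0.56, array([186.8, 159.5])), (0.47, array([254.1, 204.2]))]
```

View pics/c3b.png

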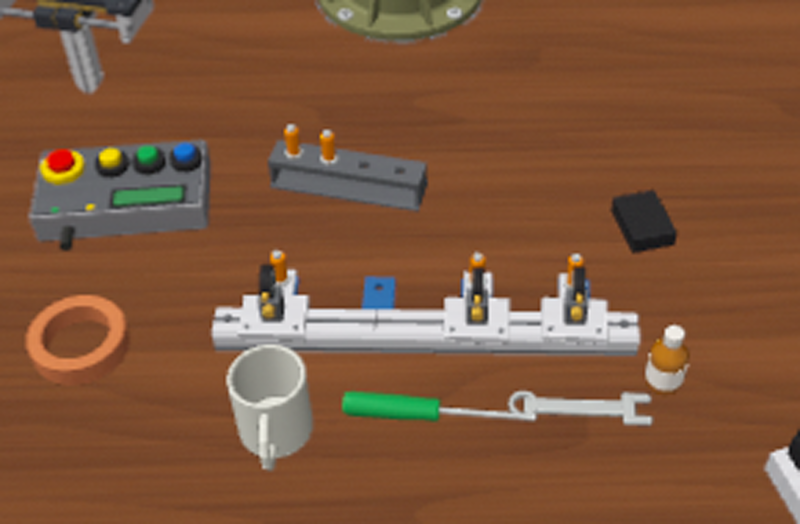

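The picture shows both mounts pinned on the rail at crop pixels (477,300) and (576,300). The two spare pins stand in the rack at (291,140) and (328,145), the keys are up, and nothing else has been disturbed.

```bash
python3 -c "from cell import *; print(close_job())"
```

```text
the job is handed in; nothing more can be done
None
```

I locked both loose mounts (only two were present) on the rail at the y = 165 mm and y = 55 mm stations. I then pressed blue, green and yellow in that order and handed the job in at about 35 s on the robot's clock.

- **Pins:** each was pushed until its flange met the tongue (10 N and 7 N), at the height expected for fully home.
- **Keys:** blue reached 16 N, green 17 N and yellow 9.5 N, all above the 5 N that holds a key fully down. I had no direct reading of key travel.
- **Last picture:** both mounts sit pinned like the finished one and the two spare pins stand in the rack. The keys look up, the other things on the table look undisturbed, and the gripper is clear.
- **Off-nominal:** the tool picked up a tilt of about 1.5° over the run. The mount at y = 55 mm appeared roughly 0.7 mm off its lug before pinning, within the 4 mm allowed. In the last check the network picked out only two of the five pins in view, but I could see all five in the picture.

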